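Find the high spot of a drive wheel on the run-out stand

TASK

Check the drive wheel for run-out: slide the dial indicator fully home so that its tip rides on the rim, then turn the wheel slowly (always less than half a turn a second) to find the highest spot of the whole rim, and leave the wheel standing with that spot under the tip, the needle at its highest reading. Be gentle: do not push the stand out of its place, do not press on the indicator's plunger, and leave the other things on the bench alone.

Things in the scene. Friction and masses are not known exactly. Their poses are not given: they have to be found in the camera images.
- stand: run-out stand, a dark grey metal plate 200 x 340 x 18 mm (its x and y) that stands loose on the bench, 4.6 kg with all it carries: sideways pushes over about 20 N start to slide it. Origin under the plate's centre, z up. Its +y axis points from the indicator to the wheel; the wheel's spindle is upright, at stand x 0, y +90 mm
- spindle (a point): point on the wheel's upright axis at the height of the middle of the crank knob (119 mm above the bench). The wheel is a flat aluminium disc, nominal radius 62 mm, its rim from 56 to 80 mm above the bench, not round: it has more than one raised place, each blending in over about 20 degrees to either side of its crest, one higher than the rest. Where they are relative to the crank differs each time
- crank_knob (a point): centre of the crank knob by which the wheel is turned: black upright cylinder with a yellow ring, diameter 20 mm, from 99.5 to 137.5 mm above the bench, 40 mm out from the wheel's axis on a flat crank arm (90 to 98 mm above the bench). The knob spins freely on its pin, so it can be held without turning the gripper as it goes round. At joint wheel = 0 it lies on the stand's +x side of the spindle
- slide_post (a point): centre of the black post with a yellow ring on the indicator's carriage, for pushing or gripping: diameter 18 mm (cap 21 mm), from 43 to 101 mm above the bench (this point 78 mm up). It stands on the stand's x = 0 line; the dial's case (68 mm across, top with needle 80 mm above the bench) begins 28 mm from the post's centre on the wheel's side, and behind the post there is only 14 mm of low carriage (top 43 mm above the bench)
- carriage (a joint): position of the carriage that carries the dial indicator, 0 = right back, 0.025 m = fully home against its stop, next to the wheel; moves along the stand's +y. It slides with about 8.5 N of drag and stays where it is left; the indicator's spring adds 2.5 to 6 N near the end
- wheel (a joint): turn of the wheel hub and crank in rad, counter-clockwise from above, any number of turns. It tells nothing of where the rim's raised places are. About 3 N at the knob turns it; 1 to 3 N more as a raised place climbs under the tip (the more the higher it is), easing to the usual push a few degrees past its crest (the tip drags too) and to 1 to 2 N less before the tip is back on the plain rim. It stays where it is left
- indicator: the indicator's spring plunger with its round gold tip, 8 mm ball; origin at the ball's centre, axes as the stand's. It meets the rim on the stand's -y side of the wheel, 68 mm above the bench. It is pressed in along the stand's -y: 0 mm when free, about 2 mm on the plain rim with the carriage home, more on raised places; full stroke 8 mm; spring force 2.5 N plus 0.6 N per mm
- dial_face (a point): centre of the indicator's white dial, 61 mm across, facing up, 79 mm above the bench, on the carriage. The tip ball's centre lies 64 mm from it along the stand's +y when free, less by as much as the plunger is pressed in. The dial's red needle (26 mm long from its pivot to its tip) shows the same, magnified: it points at the wheel when free and turns clockwise as the plunger is pressed in, one full turn for 8 mm
- tip_jar: small amber glass jar of indicator tips, 30 mm wide, 32 mm tall, standing on the stand's plate beside the slideway; origin under its centre; leave it alone
- marker: black marker pen, 130 mm long, 15 mm thick, lying on the mat; leave it alone
- screwdriver: yellow-handled screwdriver, 170 mm long, lying on the mat; leave it alone
- probe_post: spare black board-holder post with a yellow ring, 44 mm wide at the foot, 77 mm tall, standing; origin under its centre; leave it alone
- parts_tray: blue plastic tray with four pockets, 100 x 140 x 25 mm; leave it alone
- spare_tyre: black rubber ring, 116 mm across, 22 mm high, lying flat; leave it alone
- caliper: steel caliper with a black display, 200 mm long, lying flat; leave it alone

How it is judged:
By the outcome, as a careful person would: the job done as asked, in the order asked, and still so for the second after the job is handed in, with the robot touching nothing.
It also fails if it takes over 72 s, if anything falls off the work surface, if the arm or the gripper's body presses on something with over 40 N, if the wrist force passes 120 N, or if a joint passes its speed limit or range.

ROBOT

A 6-joint arm with a two-finger parallel gripper is mounted at the origin on the work surface. World frame = base frame: x ahead of the robot, y to its left, z up, the work surface at z = 0. Lengths are in m, angles in rad, forces in N, time in s.
With the tool pointing down it reaches from about 0.35 to 0.775 m from the base axis. Payload 5.5 kg.
Tool frame: the origin (TCP) lies midway between the tips of the shut fingers; the grasp point (between the pads) lies 19 mm behind it; z points along the fingers, y is the direction in which the jaws open and shut (so a half turn about z gives the same grasp; the last joint's range is limited). The gripper opens to 85 mm and grips with 20 to 120 N. Pads are 22 mm wide; open, the fingers measure 114 mm over their backs; the gripper's body (76 mm by 85 mm) begins 54 mm behind the grasp point. The pads swing forward as they close: fully open they stand 13 mm farther back than shut.
Start: joints at [1.007, 0.313, 0.046, 1.304, 0, 1.431], TCP at [0.236, 0.524, 0.231] pointing down, gripper open.
Joint ranges: [-2.76, 2.76], [-0.86, 1.69], [-1.03, 1.26], [-2.2, 2.34], [-1.47, 1.5], [-3.14, 3.14]. Speed limits (rad/s): [2.57, 2.57, 3.14, 3.14, 3.14, 3.14].

INTERFACE

Orientations are given as a unit quaternion [w, x, y, z].
In Python, from bench import telemetry, optics, ticket, finder gives the robot as it stands. The module is installed in compiled form; this text tells all that it offers.
- The arm moves only by the tool play_rows, never from a script. Its argument "moves" is a list of rows, each a list of 3 entries, a list of its own where there are three numbers: the finger opening in mm, from 0 to 85.4, then the shift along the tool's x, y, z in mm, then the turn about the tool's z in degrees. In form: [[claw, [x, y, z], yaw], ...]. A call has 1 to 10 rows; each row shifts and turns the commanded pose from where the row before left it, along the tool's axes as they then stand; what a row does not reach is not made up. A row lasts 1/10 s, in which the tool goes at most 50 mm and 8.59 degrees, less where a joint would pass 70% of its speed; a pose out of reach is approached as far as the arm can. A call with a gripper value outside its range is refused whole. The fingers move at their own pace and stop on an object; "force" is the grip in N (left out, the last holds). Time passes only in rows, so rows that do not move let the fingers close. It gives the time, the measured TCP pose, the force and the opening at its end, in the units of the state.
- telemetry.sense(): the state, without advancing time (a new reading comes with each control period).
- optics.grab_frame(name): name is "scene" or "top" or "wrist"; returns the picture (480x640x3 uint8, red, green, blue); there is no depth.
- optics.camera_params(name): a dict with "K" (3x3 intrinsics, pixels), "k1" (the pictures are not rectified: a ray, as slopes to the right and down, at radius r is drawn at 1 + k1 r^2 times it, then the intrinsics apply), "cam_to_world" (4x4, takes a point from camera to world coordinates); the wrist camera has in their place "mount" (4x4, takes a point from camera to tool coordinates, whose origin is the TCP and whose axes are the flange's). Camera axes: x right, y up, looking along -z (the intrinsics and any distortion apply to the point x, -y, -z); pixel columns grow to the right and rows downward; lengths in m; the calibration is good to about 2 mm. A picture is of the moment at which its call begins: read the wrist's pose just before it. camera_params takes no time and is no camera call.
- ticket.job_done(): hands the job in, once; it reports no verdict.
Trained networks look in the newest picture that a camera, given by its name, has taken for a name from the list of things; names that differ only in an ending like _2 or _b are one class to them, and where a whole thing is asked for, a point or a joint stands for the part that bears it (a point fixed in the world has none). Each returns a list of dicts, best first, with "conf" (0 to 1); they miss things now and then, are a little off and sometimes report something else, mostly with a low value. They report only what shows in the picture. A call takes as long as a camera call.
- finder.spot_in(label, camera): "centre" ([column, row] as shares, 0 to 1, of the picture: columns of its width, rows of its height, amid what is visible of it).
- finder.pinpoint(label, camera): "centre" ([column, row] as shares, 0 to 1, of the picture: columns of its width, rows of its height: a listed point, or the origin of a listed thing).
The state is a dict: "time_s": time; "q": joint angles; "qd": joint speeds; "effort": joint torques, N m; "eef_pos": TCP position; "ee_rot": TCP orientation; "force": force on the tool from outside, world axes, zero at the start; "torque": the same for the moment, N m; "finger_gap": finger opening in m.
Only numpy, scipy, OpenCV 4.12 (cv2) and the standard library are available. Lean on these libraries where they do the work, as an engineer would, in place of code of your own. Each camera call takes 0.05 s, during which the arm holds its last target.

## Working session

There is one attempt and no reset: what is moved stays moved. The work goes in short steps, Python scripts to look and compute and a tool call to move; the robot and the scene stay as the last step left them, time stands still between calls to the robot, and variables do not carry over. Pictures are saved under pics/ and viewed, and the job is handed in when it is done.

Besides the shell and the picture viewer there is one more tool, called after ">>>" as name([rows], argument=value, ...), one row to a line, values as JSON. play_rows: Moves the arm, as the interface text tells. Its arguments: {"type":"object","properties":{"moves":{"type":"array","items":{"type":"array"}},"force":{"type":"number"}},"required":["moves"]}

```bash
mkdir -p pics; ls; cat > h.py <<'E'
import numpy as np, cv2
from bench import telemetry, optics, ticket, finder
from scipy.spatial.transform import Rotation as R
def pose():
    s=telemetry.sense(); T=np.eye(4); w,x,y,z=s['ee_rot']
    T[:3,:3]=R.from_quat([x,y,z,w]).as_matrix(); T[:3,3]=s['eef_pos']; return s,T
def grab(cam,fn=None):
    s,T=pose(); im=optics.grab_frame(cam); p=optics.camera_params(cam)
    C=p['cam_to_world'] if 'cam_to_world' in p else T@np.array(p['mount'])
    if fn: cv2.imwrite('pics/'+fn,im[:,:,::-1])
    return im,np.array(p['K']),p['k1'],np.array(C)
def unproj(px,K,k1,C,z):
    d=np.array([(px[0]-K[0,2])/K[0,0],(px[1]-K[1,2])/K[1,1]]);u=d.copy()
    for _ in range(20): u=d/(1+k1*(u@u))
    r=C[:3,:3]@np.array([u[0],-u[1],-1]); o=C[:3,3]
    return o+r*(z-o[2])/r[2]
def proj(P,K,k1,C):
    c=np.linalg.inv(C)@np.append(P,1); u=np.array([c[0],-c[1]])/-c[2]; u=u*(1+k1*(u@u))
    return K[0,0]*u[0]+K[0,2],K[1,1]*u[1]+K[1,2]
E
cat > a.py <<'E'
from h import *
s,T=pose(); print(s['time_s'],s['eef_pos'],s['ee_rot'],s['force'],s['finger_gap'])
for cam in ['top','scene','wrist']:
    im,K,k1,C=grab(cam,cam+'0.png'); print(cam,K.tolist(),k1,C.round(3).tolist())
    if cam=='wrist': continue
    for n,z in [('spindle',.119),('crank_knob',.119),('slide_post',.078),('dial_face',.079),('stand',0),('tip_jar',.018),('indicator',.068)]:
        for d in finder.pinpoint(n,cam)[:2]:
            px=np.array(d['centre'])*[640,480]; print(n,round(d['conf'],2),px.round(1),unproj(px,K,k1,C,z).round(4))
E
python3 a.py
```

```text
pics
0.0 [0.23618626 0.52368935 0.23041136] [-3.22744359e-04  2.10318993e-01  9.77632394e-01 -8.47858171e-04] [ 0.80161002 -0.51259396 -0.01964335] 0.08536868480256253
top [[460.6298797774825, 0.0, 318.4585566814657], [0.0, 460.6298797774825, 239.7807915724366], [0.0, 0.0, 1.0]] 0.029026931748013775 [[-0.027, 0.981, -0.191, 0.387], [-0.999, -0.032, -0.024, -0.032], [-0.03, 0.19, 0.981, 1.19], [0.0, 0.0, 0.0, 1.0]]
crank_knob 0.57 [272.  256.3] [0.5591 0.1052 0.119 ]
slide_post 0.86 [371.4 258.7] [ 0.5521 -0.1318  0.078 ]
dial_face 0.55 [348.5 259.6] [ 0.5516 -0.0761  0.079 ]
stand 0.88 [323.8 268.5] [ 0.5419 -0.0142  0.    ]
tip_jar 0.6 [345.5 232.8] [ 0.6311 -0.0735  0.018 ]
scene [[548.5546760108632, 0.0, 327.81785768884106], [0.0, 548.5546760108632, 242.56158425074364], [0.0, 0.0, 1.0]] -0.08981976636974681 [[-0.856, -0.447, 0.262, 0.906], [0.518, -0.726, 0.453, 0.497], [-0.012, 0.523, 0.852, 1.097], [0.0, 0.0, 0.0, 1.0]]
spindle 0.63 [375.7 261.8] [0.5463 0.0681 0.119 ]
crank_knob 0.61 [377.8 279.5] [0.5654 0.1043 0.119 ]
slide_post 0.71 [319.4 210.3] [ 0.5651 -0.1279  0.078 ]
dial_face 0.7 [339.6 223.5] [ 0.5455 -0.073   0.079 ]
dial_face 0.62 [253.7 145.2] [ 0.6034 -0.3805  0.079 ]
stand 0.58 [348.2 256.4] [ 0.5486 -0.0293  0.    ]
wrist [[350.523386722293, 0.0, 316.3140559317884], [0.0, 350.523386722293, 238.66154084535063], [0.0, 0.0, 1.0]] -0.0012026268944038943 [[0.411, -0.873, -0.261, 0.17], [0.912, 0.394, 0.117, 0.554], [0.001, -0.287, 0.958, 0.373], [0.0, 0.0, 0.0, 1.0]]
```

View pics/top0.png

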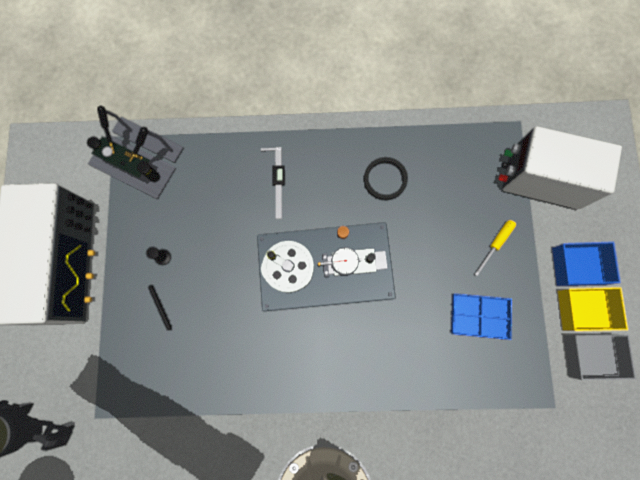

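View pics/scene0.png

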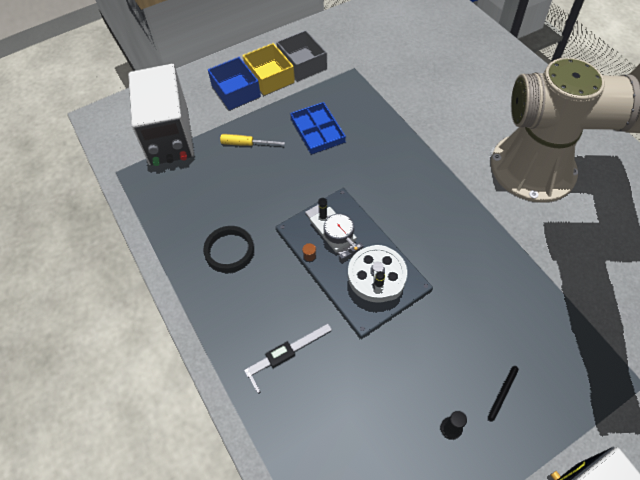

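The top view shows the stand near the image centre: wheel around (288,266), dial around (346,261), post around (371,258). I'll move above it for a closer wrist view.

>>> play_rows([
  [85, [-37, -27, -2], 0],
  [85, [-37, -27, -2], 0],
  [85, [-37, -27, -2], 0],
  [85, [-37, -27, -2], 0],
  [85, [-37, -27, -2], 0],
  [85, [-37, -27, -2], 0],
  [85, [-37, -27, -2], 0],
  [85, [-37, -27, -2], 0],
  [85, [-37, -27, -2], 0],
  [85, [-37, -27, -2], 0],
])

```text
time_s: 1.85
eef_pos: [0.4634, 0.1241, 0.2517]
ee_rot: [0.0, 0.21, 0.978, 0.0]
force: [-0.4, 0.9, -0.0]
finger_gap: 0.0849
```

>>> play_rows([
  [60, [-37, -27, -2], -4],
  [40, [-35, -30, 0], -8],
  [20, [-30, -30, 0], -8.5],
  [0, [0, 0, 0], -8.5],
  [0, [0, 0, 0], -8.5],
  [0, [0, 0, 0], -8.5],
  [0, [0, 0, 0], -8.5],
  [0, [0, 0, 0], -8.5],
  [0, [0, 0, 0], -8.5],
  [0, [0, 0, 0], -8.5],
])

```text
time_s: 2.85
eef_pos: [0.5307, 0.0101, 0.2533]
ee_rot: [0.0, -0.47, 0.883, 0.0]
force: [0.4, -0.4, -0.3]
finger_gap: -0.0001
```

>>> play_rows([
  [0, [0, 0, 0], -8.5],
  [0, [0, 0, 0], -8.5],
  [0, [0, 0, 0], -8.5],
  [0, [0, 0, 0], -8.5],
  [0, [0, 0, 0], 0],
  [0, [0, 0, 0], 0],
])

```text
time_s: 3.45
eef_pos: [0.5307, 0.0101, 0.2533]
ee_rot: [0.0, -0.704, 0.71, -0.0]
force: [0.3, -0.4, -0.4]
finger_gap: 0.0005
```

```bash
cat > b.py <<'E'
from h import *
import sys
tag=sys.argv[1]
s,T=pose(); print(s['time_s'],s['eef_pos'].round(4),np.degrees(np.arctan2(T[1,0],T[0,0])),T[:3,2].round(4),s['force'],s['finger_gap'])
for cam in ['wrist']:
    im,K,k1,C=grab(cam,cam+tag+'.png')
    for n,z in [('spindle',.119),('crank_knob',.119),('slide_post',.078),('dial_face',.079),('stand',0),('tip_jar',.018),('indicator',.068)]:
        for d in finder.pinpoint(n,cam)[:2]:
            px=np.array(d['centre'])*[640,480]; print(n,round(d['conf'],2),px.round(1),unproj(px,K,k1,C,z).round(4))
E
python3 b.py 1
```

```text
3.45 [0.5307 0.0101 0.2533] -90.48199079712965 [ 2.e-04  1.e-04 -1.e+00] [ 0.29248251 -0.42181179 -0.40337578] 0.00046896833305790526
spindle 0.8 [305.7 291.9] [0.5401 0.0678 0.119 ]
crank_knob 0.64 [280.9 331.2] [0.5629 0.1061 0.119 ]
slide_post 0.72 [282.7  48.3] [ 0.5566 -0.1297  0.078 ]
dial_face 0.65 [305.7 294.6] [0.5416 0.0897 0.079 ]
stand 0.86 [303. 175.] [ 0.5451 -0.0187  0.    ]
tip_jar 0.76 [222.8 131.6] [ 0.6261 -0.0657  0.018 ]
indicator 0.55 [297.5 199.6] [ 0.5481 -0.0034  0.068 ]
```

View pics/wrist1.png

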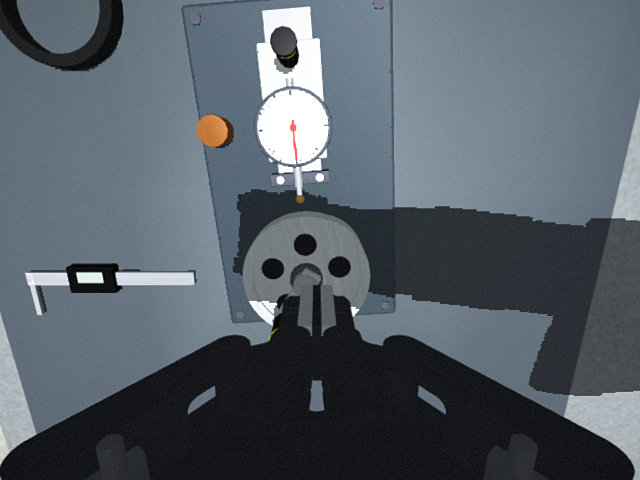

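```bash
python3 - <<'E'
from h import *
s,T=pose();p=optics.camera_params('wrist');K=np.array(p['K']);k1=p['k1'];C=T@np.array(p['mount'])
im=cv2.imread('pics/wrist1.png')
crop=cv2.resize(im[0:330,170:410],None,fx=2.3,fy=1.8*1,interpolation=cv2.INTER_CUBIC)
cv2.imwrite('pics/c1.png',cv2.resize(im[180:330,225:395],None,fx=4,fy=4,interpolation=cv2.INTER_CUBIC))
cv2.imwrite('pics/c2.png',cv2.resize(im[0:150,170:400],None,fx=3.4,fy=3.4,interpolation=cv2.INTER_CUBIC))
for n,px,z in [('sc',(196,19),.018),('sc',(378,3),.018),('sc',(240,315),.018),('sc',(385,306),.018),('cornerTL',(183,8),.018),('cornerBL',(233,323),.018),('dial',(293,126),.079),('tip',(299.5,199),.068),('posttop',(284,36),.101)]:
    print(n,unproj(px,K,k1,C,z).round(4))
E
```

```text
sc [ 0.6434 -0.1675  0.018 ]
sc [ 0.4717 -0.1798  0.018 ]
sc [0.623  0.1456 0.018 ]
sc [0.4492 0.1345 0.018 ]
cornerTL [ 0.6546 -0.1767  0.018 ]
cornerBL [0.6322 0.1564 0.018 ]
dial [ 0.55   -0.0694  0.079 ]
tip [ 0.5462 -0.004   0.068 ]
posttop [ 0.5538 -0.133   0.101 ]
```

View pics/c1.png

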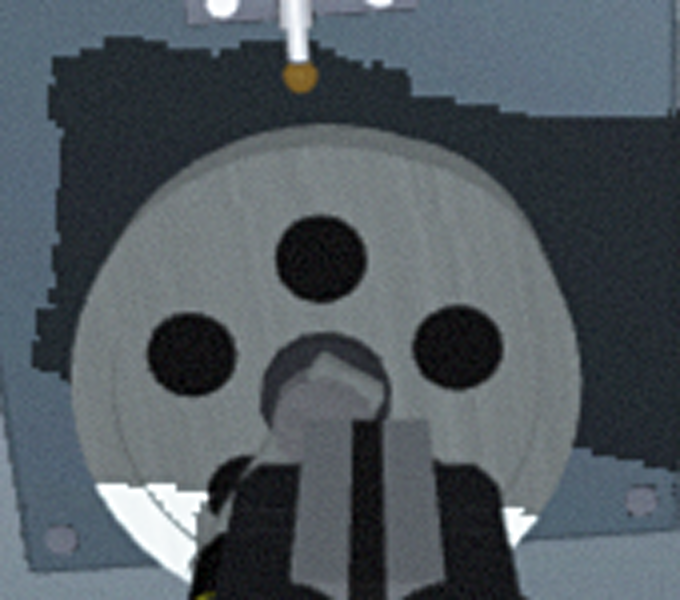

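View pics/c2.png

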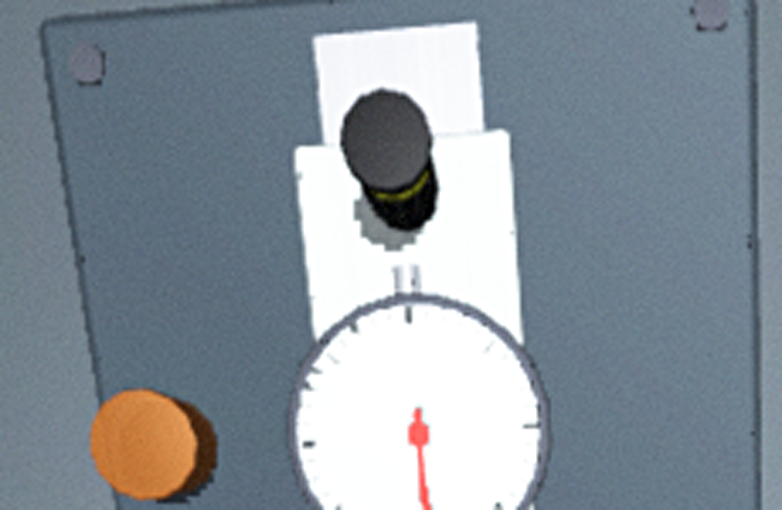

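Measured stand centre is about (0.547,-0.017) with yaw 3.9°. That puts the spindle at (0.541,0.073), the knob at about 52° and the carriage about 13 mm short of home. The tool goes behind the post next.

>>> play_rows([
  [0, [0, 0, 0], -4.4],
  [0, [45, -3, 0], 0],
  [0, [45, -4, 0], 0],
  [0, [45, -3, 0], 0],
  [0, [45, -3, 0], 0],
  [0, [0, 0, 48], 0],
  [0, [0, 0, 48], 0],
  [0, [0, 0, 40], 0],
  [0, [0, 0, 30], 0],
])

```text
time_s: 4.75
eef_pos: [0.5552, -0.1682, 0.0844]
ee_rot: [0.0, 0.732, -0.682, -0.001]
force: [0.2, 0.1, 0.6]
finger_gap: 0.0003
```

>>> play_rows([
  [0, [0, 0, 15], 0],
  [0, [0, 0, 12], 0],
  [0, [0, 0, 0], 0],
  [0, [0, 0, 0], 0],
])

```text
time_s: 5.15
eef_pos: [0.5571, -0.1687, 0.0609]
ee_rot: [-0.0, 0.732, -0.681, 0.0]
force: [0.3, 0.6, 0.1]
finger_gap: 0.0002
```

```bash
python3 b.py 2
```

```text
5.15 [ 0.5571 -0.1687  0.0609] -85.88502651508298 [ 9.e-04 -3.e-04 -1.e+00] [0.25630692 0.64384385 0.10562966] 0.00015588565859277345
slide_post 0.94 [314.8 398.7] [ 0.5548 -0.1322  0.078 ]
tip_jar 0.74 [194.5 409.7] [ 0.6284 -0.0656  0.018 ]
```

View pics/wrist2.png

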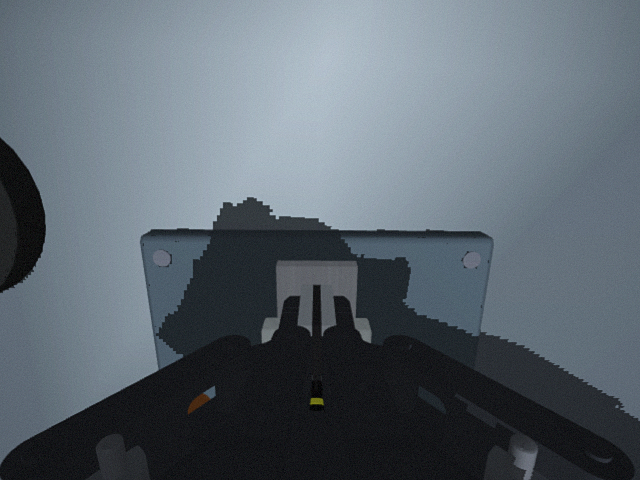

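The post shows at (316,400) between the finger linkages, centred. I'll push towards the wheel in small steps.

>>> play_rows([
  [0, [-3, 0, 0], 0],
  [0, [-3, 0, 0], 0],
  [0, [-3, 0, 0], 0],
  [0, [-2, 0, 0], 0],
  [0, [-1, 0, 0], 0],
])

```text
time_s: 6.05
eef_pos: [0.5557, -0.1561, 0.0602]
ee_rot: [-0.0, 0.732, -0.681, -0.0]
force: [-0.7, -0.1, -0.8]
finger_gap: -0.0002
```

>>> play_rows([
  [0, [-1, 0, 0], 0],
  [0, [-1, 0, 0], 0],
  [0, [-1, 0, 0], 0],
])

```text
time_s: 6.35
eef_pos: [0.5555, -0.1535, 0.0603]
ee_rot: [-0.0, 0.732, -0.681, -0.0]
force: [0.5, 0.4, 0.3]
finger_gap: 0.0002
```

>>> play_rows([
  [0, [-1, 0, 0], 0],
  [0, [-1, 0, 0], 0],
])

```text
time_s: 6.55
eef_pos: [0.5555, -0.1517, 0.0603]
ee_rot: [0.0, 0.732, -0.681, 0.0]
force: [0.3, -1.5, 0.5]
finger_gap: 0.0003
```

>>> play_rows([
  [0, [-1, 0, 0], 0],
  [0, [-1, 0, 0], 0],
])

```text
time_s: 6.75
eef_pos: [0.5556, -0.1514, 0.0605]
ee_rot: [0.001, 0.732, -0.682, 0.001]
force: [-0.6, -8.8, -1.3]
finger_gap: -0.0005
```

>>> play_rows([
  [0, [-1, 0, 0], 0],
  [0, [-1, 0, 0], 0],
])

```text
time_s: 6.95
eef_pos: [0.5555, -0.1499, 0.0605]
ee_rot: [0.001, 0.731, -0.682, 0.002]
force: [0.4, -8.7, -1.7]
finger_gap: -0.0001
```

>>> play_rows([
  [0, [-1, 0, 0], 0],
  [0, [-1, 0, 0], 0],
])

```text
time_s: 7.15
eef_pos: [0.5554, -0.148, 0.0605]
ee_rot: [0.001, 0.731, -0.682, 0.002]
force: [-0.1, -8.9, -1.4]
finger_gap: 0.0002
```

>>> play_rows([
  [0, [-1, 0, 0], 0],
  [0, [-1, 0, 0], 0],
  [0, [-1, 0, 0], 0],
  [0, [-1, 0, 0], 0],
])

```text
time_s: 7.55
eef_pos: [0.5551, -0.144, 0.0605]
ee_rot: [0.001, 0.731, -0.682, 0.002]
force: [-0.5, -8.6, -1.4]
finger_gap: -0.0001
```

>>> play_rows([
  [0, [-1, 0, 0], 0],
  [0, [-1, 0, 0], 0],
])

```text
time_s: 7.75
eef_pos: [0.555, -0.142, 0.0605]
ee_rot: [0.001, 0.731, -0.682, 0.002]
force: [0.7, -9.1, -2.0]
finger_gap: 0.0001
```

>>> play_rows([
  [0, [-0.5, 0, 0], 0],
  [0, [-0.5, 0, 0], 0],
])

```text
time_s: 7.95
eef_pos: [0.5549, -0.141, 0.0605]
ee_rot: [0.001, 0.731, -0.682, 0.002]
force: [-0.8, -8.0, -1.7]
finger_gap: 0.0002
```

>>> play_rows([
  [0, [-0.5, 0, 0], 0],
  [0, [-0.5, 0, 0], 0],
])

```text
time_s: 8.15
eef_pos: [0.5549, -0.1404, 0.0605]
ee_rot: [0.002, 0.731, -0.682, 0.002]
force: [-0.0, -10.9, -2.0]
finger_gap: 0.0001
```

>>> play_rows([
  [0, [-0.5, 0, 0], 0],
  [0, [-0.5, 0, 0], 0],
])

```text
time_s: 8.35
eef_pos: [0.5548, -0.1399, 0.0605]
ee_rot: [0.002, 0.731, -0.682, 0.002]
force: [-0.1, -11.4, -2.5]
finger_gap: 0.0
```

>>> play_rows([
  [0, [-0.5, 0, 0], 0],
])

```text
time_s: 8.45
eef_pos: [0.5548, -0.1394, 0.0606]
ee_rot: [0.002, 0.731, -0.682, 0.002]
force: [-0.0, -11.3, -2.5]
finger_gap: -0.0001
```

>>> play_rows([
  [0, [-0.5, 0, 0], 0],
])

```text
time_s: 8.55
eef_pos: [0.5547, -0.139, 0.0605]
ee_rot: [0.002, 0.731, -0.682, 0.002]
force: [-0.3, -11.7, -1.9]
finger_gap: -0.0
```

>>> play_rows([
  [0, [-0.5, 0, 0], 0],
])

```text
time_s: 8.65
eef_pos: [0.5548, -0.1386, 0.0606]
ee_rot: [0.002, 0.731, -0.682, 0.002]
force: [-1.0, -12.3, -2.3]
finger_gap: 0.0003
```

>>> play_rows([
  [0, [-0.4, 0, 0], 0],
])

```text
time_s: 8.75
eef_pos: [0.5547, -0.1383, 0.0606]
ee_rot: [0.002, 0.731, -0.682, 0.002]
force: [-0.3, -11.7, -2.9]
finger_gap: 0.0001
```

>>> play_rows([
  [0, [-0.3, 0, 0], 0],
])

```text
time_s: 8.85
eef_pos: [0.5547, -0.1382, 0.0606]
ee_rot: [0.002, 0.731, -0.682, 0.003]
force: [-0.1, -13.1, -3.2]
finger_gap: 0.0
```

>>> play_rows([
  [0, [-0.3, 0, 0], 0],
])

```text
time_s: 8.95
eef_pos: [0.5547, -0.1382, 0.0606]
ee_rot: [0.002, 0.731, -0.682, 0.003]
force: [-0.9, -14.7, -3.1]
finger_gap: -0.0001
```

>>> play_rows([
  [0, [-0.3, 0, 0], 0],
])

```text
time_s: 9.05
eef_pos: [0.5548, -0.1381, 0.0607]
ee_rot: [0.003, 0.731, -0.682, 0.003]
force: [-0.5, -15.0, -2.2]
finger_gap: -0.0002
```

>>> play_rows([
  [0, [-0.3, 0, 0], 0],
])

```text
time_s: 9.15
eef_pos: [0.5548, -0.1381, 0.0607]
ee_rot: [0.003, 0.731, -0.682, 0.003]
force: [-0.7, -15.1, -2.7]
finger_gap: -0.0005
```

The position stalled while the force kept rising (15 N), so the carriage is on its stop. I'll back off, rise and look.

>>> play_rows([
  [0, [10, 0, 0], 0],
  [0, [12, 0, 0], 0],
  [0, [0, 0, -40], 0],
  [0, [0, 0, -45], 0],
  [20, [0, 0, -45], 0],
  [40, [-40, 0, -30], 0],
  [60, [-40, -5, 0], 0],
  [60, [-45, -5, 0], 0],
  [60, [-45, -5, 0], 0],
  [60, [-45, -5, 0], 0],
])

```text
time_s: 10.15
eef_pos: [0.5601, 0.062, 0.2205]
ee_rot: [-0.0, 0.732, -0.681, -0.0]
force: [1.1, -0.6, -0.2]
finger_gap: 0.0597
```

>>> play_rows([
  [60, [-45, -5, 0], 0],
  [60, [0, 0, 0], 0],
  [60, [0, 0, 0], 0],
])

```text
time_s: 10.45
eef_pos: [0.5617, 0.1067, 0.2201]
ee_rot: [0.0, 0.733, -0.68, -0.0]
force: [-0.3, -0.3, 0.1]
finger_gap: 0.0596
```

```bash
python3 b.py 3
```

```text
10.45 [0.5617 0.1067 0.2201] -85.72222178529157 [-5.e-04  1.e-04 -1.e+00] [-0.31557728 -0.33185602  0.09204626] 0.059593118130348906
spindle 0.79 [348.8 192.7] [0.5413 0.0715 0.119 ]
crank_knob 0.89 [317.3 237.9] [0.5607 0.1059 0.119 ]
dial_face 0.79 [349.5   3.7] [ 0.55   -0.0552  0.079 ]
stand 0.84 [344.6  77.1] [ 0.5438 -0.0193  0.    ]
tip_jar 0.6 [252.5   6.9] [ 0.629  -0.0657  0.018 ]
indicator 0.67 [344.7 100.3] [0.5464 0.0072 0.068 ]
```

View pics/wrist3.png

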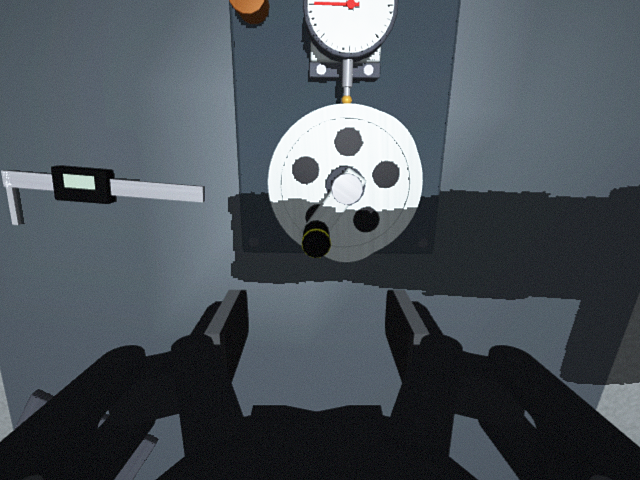

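The needle points left at (320,4), 90° clockwise from the wheel direction, which is about 2 mm: the plain-rim value with the carriage home. Next I'll turn the tool about 41° so the camera keeps the dial in view, then descend on the knob.

>>> play_rows([
  [60, [0, 0, 0], 8.2],
  [60, [0, 0, 0], 8.2],
  [60, [0, 0, 0], 8.2],
  [60, [0, 0, 0], 8.2],
  [60, [0, 0, 0], 8.2],
  [60, [0, 0, 0], 0],
])

```text
time_s: 11.45
eef_pos: [0.562, 0.1052, 0.2203]
ee_rot: [0.0, -0.447, 0.895, 0.0]
force: [-0.3, -0.3, 0.9]
finger_gap: 0.0602
```

```bash
python3 b.py 4; python3 - <<'E'
from h import *
s,T=pose();p=optics.camera_params('wrist');K=np.array(p['K']);k1=p['k1'];C=T@np.array(p['mount'])
print(T.round(4)); print(s['q'])
E
```

```text
11.45 [0.562  0.1052 0.2203] -126.94970628410786 [ 1.e-04  1.e-04 -1.e+00] [-0.31833143 -0.26482127  0.87796652] 0.06023097634188467
spindle 0.83 [310.3 184.5] [0.5414 0.0713 0.119 ]
spindle 0.48 [444.8 406.6] [0.5639 0.2893 0.119 ]
crank_knob 0.77 [315.7 241.6] [0.5633 0.1066 0.119 ]
dial_face 0.91 [196.6  43.2] [ 0.5493 -0.0554  0.079 ]
stand 0.75 [253.6  95.5] [ 0.5448 -0.0175  0.    ]
stand 0.56 [537.3 349.8] [0.4555 0.4031 0.    ]
tip_jar 0.71 [147.6 107.3] [ 0.6281 -0.0654  0.018 ]
indicator 0.6 [255.5 115.1] [0.5478 0.0065 0.068 ]
[[-5.995e-01 -8.004e-01  1.000e-04  5.619e-01]
 [-8.004e-01  5.995e-01  1.000e-04  1.057e-01]
 [-1.000e-04  0.000e+00 -1.000e+00  2.203e-01]
 [ 0.000e+00  0.000e+00  0.000e+00  1.000e+00]]
[ 4.54535815e-02  3.09971214e-01  1.46952416e-02  1.27545956e+00
  8.64174444e-05 -8.82430285e-01]
```

View pics/wrist4.png

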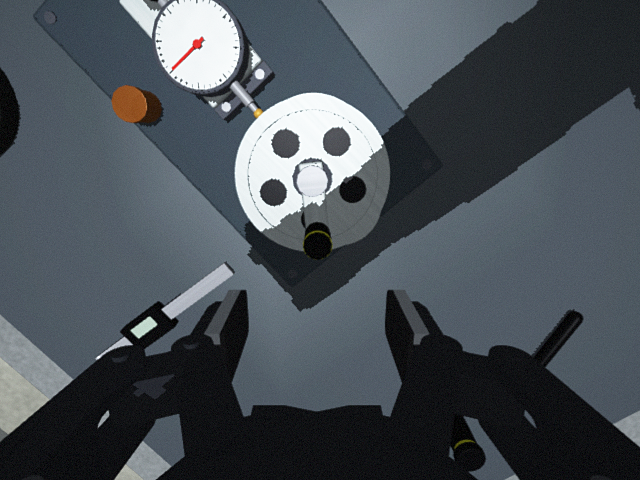

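>>> play_rows([
  [50, [0, 0, 40], 0],
  [50, [0, 0, 35], 0],
  [50, [0, 0, 20], 0],
  [50, [0, 0, 13], 0],
  [50, [0, 0, 0], 0],
  [50, [0, 0, 0], 0],
])

```text
time_s: 12.45
eef_pos: [0.5625, 0.1057, 0.1131]
ee_rot: [0.0, -0.447, 0.894, -0.0]
force: [-0.1, -0.2, 1.0]
finger_gap: 0.0498
```

```bash
python3 b.py 5
```

```text
12.45 [0.5625 0.1057 0.1131] -126.87092775910426 [ 1.e-03  1.e-04 -1.e+00] [-0.1075447  -0.24974768  0.9685668 ] 0.04983666807150323
spindle 0.77 [307.  218.8] [0.5409 0.071  0.119 ]
crank_knob 0.65 [320.2 312.3] [0.5615 0.1075 0.119 ]
slide_post 0.71 [223.4  97.4] [0.5436 0.0079 0.078 ]
stand 0.81 [224.4  75.9] [ 0.5454 -0.0191  0.    ]
tip_jar 0.81 [69.6 92.9] [ 0.6278 -0.0654  0.018 ]
tip_jar 0.52 [225.6  79.5] [ 0.5442 -0.0124  0.018 ]
indicator 0.54 [222.7  99.2] [0.5458 0.0061 0.068 ]
```

View pics/wrist5.png

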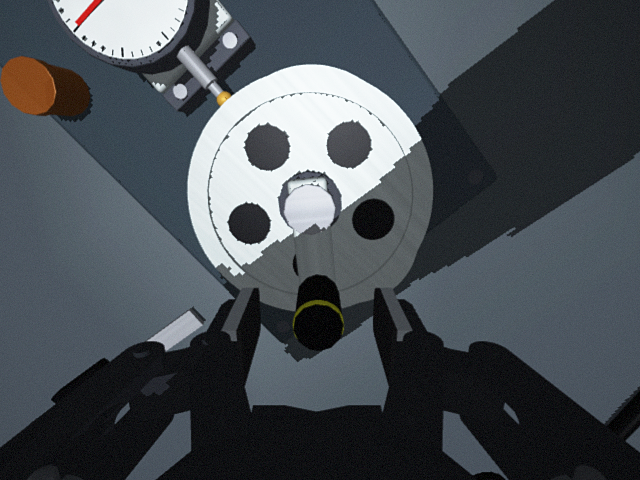

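The knob is centred between the pads at (318,325). I'll grip it gently and yaw a little so the dial comes into view.

>>> play_rows([
  [18, [0, 0, 0], 0],
  [18, [0, 0, 0], 0],
  [18, [0, 0, 0], 0],
  [18, [0, 0, 0], 4],
  [18, [0, 0, 0], 5],
  [18, [0, 0, 0], 5],
  [18, [0, 0, 0], 0],
], force=20)

```text
time_s: 13.55
eef_pos: [0.5617, 0.1059, 0.1124]
ee_rot: [-0.0, -0.335, 0.942, 0.0]
force: [-1.6, 0.8, 2.5]
finger_gap: 0.019
```

```bash
python3 b.py 6
```

```text
13.55 [0.5617 0.1059 0.1124] -140.88299446781008 [-2.e-04  4.e-04 -1.e+00] [-1.57788971  0.83126462  2.47841614] 0.018976052284558773
spindle 0.57 [283.2 224.9] [0.5402 0.0715 0.119 ]
spindle 0.51 [190.1 108.2] [0.5268 0.0185 0.119 ]
crank_knob 0.62 [318.  309.4] [0.5604 0.1059 0.119 ]
dial_face 0.84 [54.8 46.1] [ 0.5496 -0.0552  0.079 ]
dial_face 0.37 [ 52.7 160.5] [ 0.596  -0.0326  0.079 ]
stand 0.73 [187.7 106.6] [ 0.5463 -0.0193  0.    ]
tip_jar 0.87 [ 51.6 162.4] [ 0.6293 -0.0646  0.018 ]
indicator 0.52 [183.2 131.3] [0.5466 0.0065 0.068 ]
```

View pics/wrist6.png

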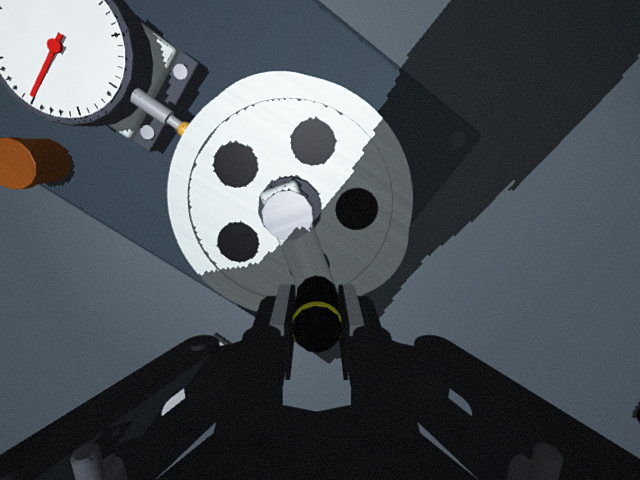

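The full dial shows now: pivot (55,45), needle tip (33,100). I'll write a reading script and an arc planner.

```bash
cat > m.py <<'E'
from h import *
import sys,json
S=np.array([.541,.072]); YAW=3.9; D0=np.array([.5495,-.0555])
def read(cam='wrist',fn=None):
    im,K,k1,C=grab(cam,fn)
    i=im.astype(int); m=(i[...,0]>120)&(i[...,1]<90)&(i[...,2]<90)
    ys,xs=np.nonzero(m); P=[]
    for x,y in zip(xs,ys):
        p=unproj((x,y),K,k1,C,.080)[:2]
        if np.linalg.norm(p-D0)<.032: P.append(p)
    P=np.array(P)
    if len(P)<8: return None,None,len(P)
    c=P.mean(0);u=np.linalg.svd(P-c,full_matrices=False)[2][0]
    if u@(c-D0)<0:u=-u
    a=np.degrees(np.arctan2(u[1],u[0])); cw=(90+YAW-a)%360
    tip=c+u*((P-c)@u).max(); piv=tip-.026*u
    return cw/45,piv,len(P)
if __name__=='__main__':
    s,T=pose(); mm,piv,n=read('wrist','r%05d.png'%(round(s['time_s']*100)))
    d=s['eef_pos'][:2]-S; th=np.degrees(np.arctan2(d[1],d[0])); e=d/np.linalg.norm(d); t=np.array([-e[1],e[0]]); F=s['force'][:2]
    print('t%.2f mm %s n%d piv %s | th %.1f r %.1f yaw %.1f F rad %.1f tan %.1f z %.1f zpos %.4f gap %.3f'%(s['time_s'],None if mm is None else round(mm,3),n,None if piv is None else piv.round(4),th,1000*np.hypot(*d),np.degrees(np.arctan2(T[1,0],T[0,0])),F@e,F@t,s['force'][2],s['eef_pos'][2],s['finger_gap']))
E
cat > plan.py <<'E'
import numpy as np,sys
# th0 dth nrow nsteps yaw0
th,dth,nrow,nst,yaw=map(float,sys.argv[1:6]); S=np.zeros(2)
f=lambda a:np.interp(a%360,[0,58,90,180,270,360],[-143,-141,-133,-109,-113,-143])
k=lambda a:.04*np.array([np.cos(np.radians(a)),np.sin(np.radians(a))])
p=k(th)
for st in range(int(nst)):
    rows=[]
    for r in range(int(nrow)):
        th+=dth; d=(k(th)-p)*1000; Y=np.radians(yaw)
        x=np.array([np.cos(Y),np.sin(Y)]);y=np.array([x[1],-x[0]])
        dx,dy=round(float(d@x),1),round(float(d@y),1); p=p+(dx*x+dy*y)/1000
        w=-float(np.clip(round((f(th)-yaw)*2)/2,-2,2)) ; yaw-=w
        rows.append([18,[dx,dy,0],w])
    print('to %.0f yaw %.1f'%(th,yaw),rows)
E
python3 m.py; python3 plan.py 58.6 3 4 8 -140.9
```

```text
t13.95 mm 2.004 n423 piv [ 0.5488 -0.055 ] | th 58.5 r 39.7 yaw -140.8 F rad -0.4 tan 1.4 z 3.8 zpos 0.1124 gap 0.019
to 71 yaw -137.9 [[18, [0.8, 2.0, 0], -1.0], [18, [0.8, 1.9, 0], -0.5], [18, [0.9, 1.9, 0], -1.0], [18, [0.9, 1.8, 0], -0.5]]
to 83 yaw -134.9 [[18, [1.1, 1.8, 0], -1.0], [18, [1.1, 1.8, 0], -0.5], [18, [1.2, 1.7, 0], -1.0], [18, [1.2, 1.7, 0], -0.5]]
to 95 yaw -131.9 [[18, [1.3, 1.7, 0], -1.0], [18, [1.4, 1.5, 0], -0.5], [18, [1.5, 1.6, 0], -1.0], [18, [1.5, 1.4, 0], -0.5]]
to 107 yaw -128.4 [[18, [1.5, 1.4, 0], -1.0], [18, [1.6, 1.4, 0], -0.5], [18, [1.7, 1.2, 0], -1.0], [18, [1.7, 1.3, 0], -1.0]]
to 119 yaw -125.4 [[18, [1.7, 1.1, 0], -0.5], [18, [1.8, 1.1, 0], -1.0], [18, [1.9, 1.0, 0], -0.5], [18, [1.8, 0.9, 0], -1.0]]
to 131 yaw -122.4 [[18, [1.9, 0.9, 0], -1.0], [18, [2.0, 0.8, 0], -0.5], [18, [1.9, 0.7, 0], -1.0], [18, [2.0, 0.7, 0], -0.5]]
to 143 yaw -118.9 [[18, [2.0, 0.5, 0], -1.0], [18, [2.1, 0.5, 0], -1.0], [18, [2.0, 0.4, 0], -0.5], [18, [2.1, 0.4, 0], -1.0]]
to 155 yaw -115.9 [[18, [2.1, 0.2, 0], -0.5], [18, [2.1, 0.2, 0], -1.0], [18, [2.1, 0.1, 0], -1.0], [18, [2.1, 0.0, 0], -0.5]]
```

>>> play_rows([
  [18, [0.8, 2.0, 0], -1.0],
  [18, [0.8, 1.9, 0], -0.5],
  [18, [0.9, 1.9, 0], -1.0],
  [18, [0.9, 1.8, 0], -0.5],
])

```text
time_s: 14.4
eef_pos: [0.5576, 0.108, 0.1125]
ee_rot: [0.002, -0.359, 0.933, -0.002]
force: [8.1, -3.0, -3.1]
finger_gap: 0.0191
```

```bash
python3 m.py
```

```text
t14.40 mm 1.976 n430 piv [ 0.5491 -0.0549] | th 65.2 r 39.7 yaw -137.9 F rad 0.7 tan -8.6 z -3.1 zpos 0.1125 gap 0.019
```

>>> play_rows([
  [18, [1.1, 1.8, 0], -1.0],
  [18, [1.1, 1.8, 0], -0.5],
  [18, [1.2, 1.7, 0], -1.0],
  [18, [1.2, 1.7, 0], -0.5],
])

```text
time_s: 14.85
eef_pos: [0.5498, 0.1106, 0.1126]
ee_rot: [0.003, -0.384, 0.923, -0.002]
force: [9.5, -1.1, -5.0]
finger_gap: 0.0192
```

```bash
python3 m.py
```

```text
t14.85 mm 1.993 n442 piv [ 0.549 -0.055] | th 77.2 r 39.6 yaw -134.9 F rad 1.0 tan -9.5 z -5.0 zpos 0.1126 gap 0.019
```

>>> play_rows([
  [18, [0, 0, 0], 0],
])

```text
time_s: 15.0
eef_pos: [0.5487, 0.1109, 0.1125]
ee_rot: [0.002, -0.384, 0.923, -0.001]
force: [5.0, -0.5, -1.3]
finger_gap: 0.019
```

```bash
python3 m.py
```

```text
t15.00 mm 1.994 n446 piv [ 0.5491 -0.055 ] | th 78.8 r 39.6 yaw -134.9 F rad 0.5 tan -5.0 z -1.3 zpos 0.1125 gap 0.019
```

View pics/r01485.png

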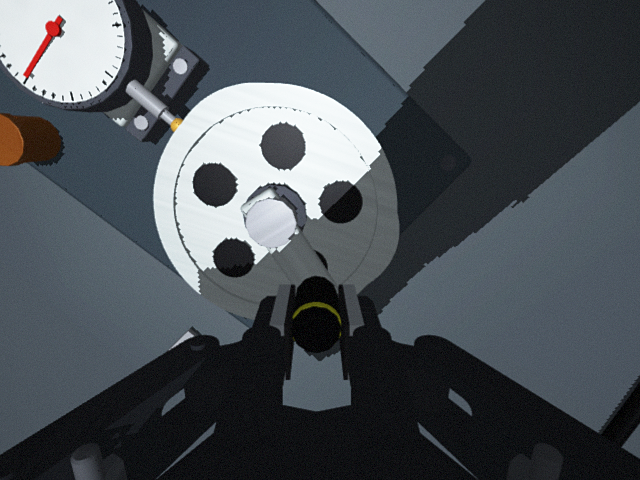

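Rest force is 5 N and the extra is speed-dependent, so I'll go a little slower in 10° steps.

```bash
python3 plan.py 82.6 2.5 4 34 -134.9
```

```text
to 93 yaw -132.4 [[18, [1.1, 1.4, 0], -0.5], [18, [1.1, 1.3, 0], -1.0], [18, [1.2, 1.3, 0], -0.5], [18, [1.2, 1.2, 0], -0.5]]
to 103 yaw -129.4 [[18, [1.3, 1.2, 0], -1.0], [18, [1.3, 1.2, 0], -0.5], [18, [1.3, 1.1, 0], -0.5], [18, [1.4, 1.1, 0], -1.0]]
to 113 yaw -126.9 [[18, [1.4, 1.1, 0], -0.5], [18, [1.4, 1.0, 0], -0.5], [18, [1.5, 0.9, 0], -1.0], [18, [1.5, 0.9, 0], -0.5]]
to 123 yaw -124.4 [[18, [1.5, 0.9, 0], -0.5], [18, [1.5, 0.8, 0], -1.0], [18, [1.6, 0.7, 0], -0.5], [18, [1.6, 0.7, 0], -0.5]]
to 133 yaw -121.4 [[18, [1.6, 0.7, 0], -1.0], [18, [1.7, 0.6, 0], -0.5], [18, [1.6, 0.5, 0], -0.5], [18, [1.7, 0.5, 0], -1.0]]
to 143 yaw -118.9 [[18, [1.7, 0.4, 0], -0.5], [18, [1.7, 0.4, 0], -0.5], [18, [1.7, 0.4, 0], -1.0], [18, [1.7, 0.2, 0], -0.5]]
to 153 yaw -116.4 [[18, [1.8, 0.3, 0], -0.5], [18, [1.7, 0.1, 0], -1.0], [18, [1.7, 0.1, 0], -0.5], [18, [1.8, 0.1, 0], -0.5]]
to 163 yaw -113.4 [[18, [1.7, -0.0, 0], -1.0], [18, [1.8, -0.1, 0], -0.5], [18, [1.7, -0.1, 0], -0.5], [18, [1.8, -0.2, 0], -1.0]]
to 173 yaw -110.9 [[18, [1.7, -0.2, 0], -0.5], [18, [1.7, -0.3, 0], -0.5], [18, [
[... 2599 characters left out ...]
18, [-0.9, 1.6, 0], -0.0], [18, [-0.7, 1.5, 0], -0.5]]
to 383 yaw -142.4 [[18, [-0.7, 1.6, 0], -0.0], [18, [-0.7, 1.7, 0], -0.0], [18, [-0.5, 1.6, 0], -0.0], [18, [-0.5, 1.7, 0], -0.0]]
to 393 yaw -141.9 [[18, [-0.4, 1.7, 0], -0.5], [18, [-0.4, 1.7, 0], -0.0], [18, [-0.3, 1.7, 0], -0.0], [18, [-0.2, 1.8, 0], -0.0]]
to 403 yaw -141.4 [[18, [-0.1, 1.7, 0], -0.0], [18, [-0.0, 1.7, 0], -0.0], [18, [-0.0, 1.8, 0], -0.5], [18, [0.1, 1.7, 0], -0.0]]
to 413 yaw -141.4 [[18, [0.1, 1.8, 0], -0.0], [18, [0.3, 1.7, 0], -0.0], [18, [0.3, 1.7, 0], -0.0], [18, [0.3, 1.7, 0], -0.0]]
to 423 yaw -139.9 [[18, [0.5, 1.7, 0], -0.5], [18, [0.5, 1.7, 0], -0.0], [18, [0.6, 1.6, 0], -0.5], [18, [0.7, 1.6, 0], -0.5]]
```

>>> play_rows([
  [18, [1.1, 1.4, 0], -0.5],
  [18, [1.1, 1.3, 0], -1.0],
  [18, [1.2, 1.3, 0], -0.5],
  [18, [1.2, 1.2, 0], -0.5],
])

```text
time_s: 15.45
eef_pos: [0.5434, 0.1115, 0.1126]
ee_rot: [0.004, -0.404, 0.915, -0.001]
force: [9.2, 1.4, -6.7]
finger_gap: 0.0193
```

```bash
python3 m.py
```

```text
t15.45 mm 2.626 n452 piv [ 0.5487 -0.0546] | th 86.5 r 39.6 yaw -132.3 F rad 2.0 tan -9.1 z -6.7 zpos 0.1126 gap 0.019
```

>>> play_rows([
  [18, [1.3, 1.2, 0], -1.0],
  [18, [1.3, 1.2, 0], -0.5],
  [18, [1.3, 1.1, 0], -0.5],
  [18, [1.4, 1.1, 0], -1.0],
])

```text
time_s: 15.9
eef_pos: [0.5364, 0.1113, 0.1125]
ee_rot: [0.004, -0.428, 0.904, -0.001]
force: [11.1, 4.6, -5.6]
finger_gap: 0.0192
```

```bash
python3 m.py
```

```text
t15.90 mm 3.509 n380 piv [ 0.5469 -0.0502] | th 96.7 r 39.5 yaw -129.3 F rad 3.3 tan -11.6 z -5.6 zpos 0.1125 gap 0.019
```

>>> play_rows([
  [18, [1.4, 1.1, 0], -0.5],
  [18, [1.4, 1.0, 0], -0.5],
  [18, [1.5, 0.9, 0], -1.0],
  [18, [1.5, 0.9, 0], -0.5],
])

```text
time_s: 16.35
eef_pos: [0.5291, 0.1097, 0.1125]
ee_rot: [0.004, -0.448, 0.894, -0.0]
force: [8.5, 5.6, -4.8]
finger_gap: 0.0192
```

```bash
python3 m.py
```

```text
t16.35 mm 3.6 n352 piv [ 0.5459 -0.047 ] | th 107.5 r 39.5 yaw -126.8 F rad 2.8 tan -9.8 z -4.8 zpos 0.1125 gap 0.019
```

>>> play_rows([
  [18, [1.5, 0.9, 0], -0.5],
  [18, [1.5, 0.8, 0], -1.0],
  [18, [1.6, 0.7, 0], -0.5],
  [18, [1.6, 0.7, 0], -0.5],
])

```text
time_s: 16.8
eef_pos: [0.5222, 0.1068, 0.1125]
ee_rot: [0.003, -0.467, 0.884, 0.0]
force: [5.4, 5.9, -2.8]
finger_gap: 0.0188
```

```bash
python3 m.py
```

```text
t16.80 mm 2.771 n460 piv [ 0.5488 -0.0547] | th 118.4 r 39.5 yaw -124.3 F rad 2.6 tan -7.6 z -2.8 zpos 0.1125 gap 0.019
```

A first bump crests near th≈102° with a reading of at least 3.6 mm. On round the rest of the rim.

>>> play_rows([
  [18, [1.6, 0.7, 0], -1.0],
  [18, [1.7, 0.6, 0], -0.5],
  [18, [1.6, 0.5, 0], -0.5],
  [18, [1.7, 0.5, 0], -1.0],
])

```text
time_s: 17.25
eef_pos: [0.5162, 0.1028, 0.1125]
ee_rot: [0.003, -0.491, 0.871, 0.001]
force: [5.7, 7.2, -2.2]
finger_gap: 0.0193
```

```bash
python3 m.py
```

```text
t17.25 mm 2.044 n456 piv [ 0.5487 -0.0549] | th 128.8 r 39.5 yaw -121.2 F rad 2.0 tan -9.0 z -2.2 zpos 0.1125 gap 0.019
```

>>> play_rows([
  [18, [1.7, 0.4, 0], -0.5],
  [18, [1.7, 0.4, 0], -0.5],
  [18, [1.7, 0.4, 0], -1.0],
  [18, [1.7, 0.2, 0], -0.5],
])

```text
time_s: 17.7
eef_pos: [0.5111, 0.0979, 0.1125]
ee_rot: [0.003, -0.51, 0.86, 0.001]
force: [3.9, 7.6, -0.6]
finger_gap: 0.0191
```

```bash
python3 m.py
```

```text
t17.70 mm 2.045 n449 piv [ 0.5487 -0.055 ] | th 139.2 r 39.5 yaw -118.7 F rad 2.0 tan -8.3 z -0.6 zpos 0.1125 gap 0.019
```

>>> play_rows([
  [18, [1.8, 0.3, 0], -0.5],
  [18, [1.7, 0.1, 0], -1.0],
  [18, [1.7, 0.1, 0], -0.5],
  [18, [1.8, 0.1, 0], -0.5],
])

```text
time_s: 18.15
eef_pos: [0.5068, 0.0921, 0.1124]
ee_rot: [0.002, -0.528, 0.849, 0.001]
force: [2.8, 7.9, 0.2]
finger_gap: 0.0189
```

```bash
python3 m.py
```

```text
t18.15 mm 2.048 n442 piv [ 0.5486 -0.055 ] | th 149.6 r 39.6 yaw -116.2 F rad 1.6 tan -8.2 z 0.2 zpos 0.1124 gap 0.019
```

>>> play_rows([
  [18, [1.7, 0, 0], -1.0],
  [18, [1.8, -0.1, 0], -0.5],
  [18, [1.7, -0.1, 0], -0.5],
  [18, [1.8, -0.2, 0], -1.0],
])

```text
time_s: 18.6
eef_pos: [0.5038, 0.0856, 0.1125]
ee_rot: [0.002, -0.55, 0.835, 0.002]
force: [0.6, 8.2, 1.8]
finger_gap: 0.0189
```

```bash
python3 m.py
```

```text
t18.60 mm 2.05 n435 piv [ 0.5486 -0.055 ] | th 159.9 r 39.6 yaw -113.2 F rad 2.3 tan -7.9 z 1.8 zpos 0.1125 gap 0.019
```

>>> play_rows([
  [18, [1.7, -0.2, 0], -0.5],
  [18, [1.7, -0.3, 0], -0.5],
  [18, [1.7, -0.3, 0], -1.0],
  [18, [1.7, -0.4, 0], -0.5],
])

```text
time_s: 19.05
eef_pos: [0.5019, 0.0789, 0.1124]
ee_rot: [0.002, -0.568, 0.823, 0.002]
force: [0.5, 8.8, 2.1]
finger_gap: 0.019
```

```bash
python3 m.py
```

```text
t19.05 mm 2.048 n428 piv [ 0.5487 -0.055 ] | th 170.1 r 39.7 yaw -110.7 F rad 1.0 tan -8.8 z 2.1 zpos 0.1124 gap 0.019
```

>>> play_rows([
  [18, [1.7, -0.4, 0], -0.5],
  [18, [1.7, -0.5, 0], -1.0],
  [18, [1.6, -0.6, 0], -0.5],
  [18, [1.7, -0.6, 0], 0],
])

```text
time_s: 19.5
eef_pos: [0.5012, 0.0718, 0.1124]
ee_rot: [0.002, -0.583, 0.813, 0.002]
force: [-1.2, 7.9, 2.7]
finger_gap: 0.019
```

```bash
python3 m.py
```

```text
t19.50 mm 2.054 n428 piv [ 0.5486 -0.055 ] | th -179.8 r 39.8 yaw -108.7 F rad 1.2 tan -7.9 z 2.7 zpos 0.1124 gap 0.019
```

>>> play_rows([
  [18, [1.6, -0.7, 0], 0.5],
  [18, [1.6, -0.7, 0], 0],
  [18, [1.5, -0.8, 0], 0],
  [18, [1.5, -0.9, 0], 0],
])

```text
time_s: 19.95
eef_pos: [0.5017, 0.0649, 0.1124]
ee_rot: [0.001, -0.579, 0.815, 0.002]
force: [-1.6, 8.6, 3.1]
finger_gap: 0.0187
```

```bash
python3 m.py
```

```text
t19.95 mm 2.053 n417 piv [ 0.5487 -0.0551] | th -169.8 r 39.9 yaw -109.2 F rad 0.1 tan -8.8 z 3.1 zpos 0.1124 gap 0.019
```

>>> play_rows([
  [18, [1.5, -1.0, 0], 0.5],
  [18, [1.4, -1.0, 0], 0],
  [18, [1.3, -1.1, 0], 0],
  [18, [1.3, -1.2, 0], 0],
])

```text
time_s: 20.4
eef_pos: [0.5034, 0.0582, 0.1124]
ee_rot: [0.001, -0.575, 0.818, 0.002]
force: [-2.9, 8.7, 6.3]
finger_gap: 0.0192
```

```bash
python3 m.py
```

```text
t20.40 mm 2.054 n400 piv [ 0.5488 -0.055 ] | th -159.9 r 40.0 yaw -109.7 F rad -0.3 tan -9.2 z 6.3 zpos 0.1124 gap 0.019
```

>>> play_rows([
  [18, [1.3, -1.2, 0], 0],
  [18, [1.2, -1.2, 0], 0.5],
  [18, [1.1, -1.4, 0], 0],
  [18, [1.1, -1.3, 0], 0],
])

```text
time_s: 20.85
eef_pos: [0.5062, 0.0519, 0.1124]
ee_rot: [0.0, -0.572, 0.82, 0.002]
force: [-3.6, 7.4, 6.8]
finger_gap: 0.0193
```

```bash
python3 m.py
```

```text
t20.85 mm 2.057 n379 piv [ 0.5487 -0.055 ] | th -150.0 r 40.1 yaw -110.3 F rad -0.5 tan -8.2 z 6.8 zpos 0.1124 gap 0.019
```

>>> play_rows([
  [18, [1.0, -1.4, 0], 0],
  [18, [1.0, -1.5, 0], 0.5],
  [18, [0.9, -1.5, 0], 0],
  [18, [0.8, -1.6, 0], 0],
])

```text
time_s: 21.3
eef_pos: [0.5094, 0.0471, 0.1123]
ee_rot: [0.0, -0.568, 0.823, 0.003]
force: [-7.1, 9.9, 10.5]
finger_gap: 0.0186
```

```bash
python3 m.py
```

```text
t21.30 mm 2.957 n363 piv [ 0.5491 -0.0551] | th -141.7 r 40.2 yaw -110.7 F rad -0.5 tan -12.2 z 10.5 zpos 0.1123 gap 0.019
```

>>> play_rows([
  [18, [0.7, -1.5, 0], 0],
  [18, [0.7, -1.6, 0], 0],
  [18, [0.6, -1.7, 0], 0.5],
  [18, [0.5, -1.7, 0], 0],
])

```text
time_s: 21.75
eef_pos: [0.5139, 0.0422, 0.1123]
ee_rot: [-0.001, -0.565, 0.825, 0.003]
force: [-9.0, 8.6, 11.0]
finger_gap: 0.0191
```

```bash
python3 m.py
```

```text
t21.75 mm 4.934 n387 piv [ 0.5492 -0.055 ] | th -132.4 r 40.3 yaw -111.2 F rad -0.3 tan -12.4 z 11.0 zpos 0.1123 gap 0.019
```

>>> play_rows([
  [18, [0.5, -1.6, 0], 0],
  [18, [0.3, -1.7, 0], 0],
  [18, [0.3, -1.8, 0], 0.5],
  [18, [0.2, -1.7, 0], 0],
])

```text
time_s: 22.2
eef_pos: [0.5198, 0.0377, 0.1123]
ee_rot: [-0.001, -0.561, 0.828, 0.003]
force: [-9.3, 4.8, 10.3]
finger_gap: 0.0186
```

```bash
python3 m.py
```

```text
t22.20 mm 5.338 n366 piv [ 0.5492 -0.055 ] | th -121.7 r 40.3 yaw -111.8 F rad 0.8 tan -10.4 z 10.3 zpos 0.1123 gap 0.019
```

>>> play_rows([
  [18, [0.2, -1.7, 0], 0],
  [18, [0, -1.8, 0], 0],
  [18, [0, -1.7, 0], 0],
  [18, [-0.1, -1.8, 0], 0.5],
])

```text
time_s: 22.65
eef_pos: [0.5269, 0.0341, 0.1124]
ee_rot: [-0.001, -0.557, 0.831, 0.002]
force: [-6.9, 2.8, 8.3]
finger_gap: 0.0192
```

```bash
python3 m.py
```

```text
t22.65 mm 3.578 n345 piv [ 0.549  -0.0547] | th -110.4 r 40.4 yaw -112.3 F rad -0.2 tan -7.4 z 8.3 zpos 0.1124 gap 0.019
```

>>> play_rows([
  [18, [-0.2, -1.7, 0], 0],
  [18, [-0.2, -1.7, 0], 0],
  [18, [-0.4, -1.7, 0], 0],
  [18, [-0.4, -1.7, 0], 0.5],
])

```text
time_s: 23.1
eef_pos: [0.5335, 0.0323, 0.1124]
ee_rot: [-0.002, -0.553, 0.833, 0.001]
force: [-8.5, 1.6, 9.5]
finger_gap: 0.0193
```

```bash
python3 m.py
```

```text
t23.10 mm 2.044 n315 piv [ 0.5494 -0.055 ] | th -100.8 r 40.4 yaw -112.8 F rad -0.0 tan -8.7 z 9.5 zpos 0.1124 gap 0.019
```

Bump 2 is higher, with about 5.6 mm near th≈-125°. I'll finish the circle.

>>> play_rows([
  [18, [-0.5, -1.7, 0], 0],
  [18, [-0.6, -1.7, 0], 0],
  [18, [-0.6, -1.6, 0], 0],
  [18, [-0.7, -1.6, 0], 1.0],
])

```text
time_s: 23.55
eef_pos: [0.5404, 0.0315, 0.1123]
ee_rot: [-0.002, -0.546, 0.838, 0.001]
force: [-7.5, -0.2, 8.9]
finger_gap: 0.019
```

```bash
python3 m.py
```

```text
t23.55 mm 2.038 n314 piv [ 0.5493 -0.055 ] | th -90.9 r 40.5 yaw -113.9 F rad 0.3 tan -7.5 z 8.9 zpos 0.1123 gap 0.019
```

>>> play_rows([
  [18, [-0.9, -1.5, 0], 1.0],
  [18, [-0.9, -1.5, 0], 0.5],
  [18, [-0.9, -1.4, 0], 1.0],
  [18, [-1.1, -1.4, 0], 1.0],
])

```text
time_s: 24.0
eef_pos: [0.5473, 0.0321, 0.1124]
ee_rot: [-0.002, -0.52, 0.854, 0.001]
force: [-7.4, -1.8, 9.4]
finger_gap: 0.0191
```

```bash
python3 m.py
```

```text
t24.00 mm 2.029 n319 piv [ 0.5491 -0.055 ] | th -81.0 r 40.4 yaw -117.4 F rad 0.6 tan -7.6 z 9.4 zpos 0.1124 gap 0.019
```

>>> play_rows([
  [18, [-1.2, -1.3, 0], 0.5],
  [18, [-1.2, -1.3, 0], 1.0],
  [18, [-1.3, -1.2, 0], 1.0],
  [18, [-1.3, -1.1, 0], 0.5],
])

```text
time_s: 24.45
eef_pos: [0.5542, 0.0338, 0.1123]
ee_rot: [-0.002, -0.497, 0.868, 0.0]
force: [-7.4, -2.3, 8.8]
finger_gap: 0.0188
```

```bash
python3 m.py
```

```text
t24.45 mm 2.021 n325 piv [ 0.549 -0.055] | th -71.0 r 40.4 yaw -120.4 F rad -0.2 tan -7.7 z 8.8 zpos 0.1123 gap 0.019
```

>>> play_rows([
  [18, [-1.5, -1.0, 0], 1.0],
  [18, [-1.4, -0.9, 0], 1.0],
  [18, [-1.6, -0.8, 0], 0.5],
  [18, [-1.5, -0.8, 0], 1.0],
])

```text
time_s: 24.9
eef_pos: [0.5605, 0.0367, 0.1124]
ee_rot: [-0.002, -0.47, 0.883, -0.0]
force: [-8.2, -3.5, 7.9]
finger_gap: 0.0188
```

```bash
python3 m.py
```

```text
t24.90 mm 2.008 n345 piv [ 0.5492 -0.055 ] | th -61.1 r 40.4 yaw -123.9 F rad -0.9 tan -8.9 z 7.9 zpos 0.1124 gap 0.019
```

>>> play_rows([
  [18, [-1.6, -0.7, 0], 1.0],
  [18, [-1.7, -0.5, 0], 0.5],
  [18, [-1.7, -0.5, 0], 1.0],
  [18, [-1.7, -0.4, 0], 1.0],
])

```text
time_s: 25.35
eef_pos: [0.5663, 0.0406, 0.1124]
ee_rot: [-0.002, -0.443, 0.897, -0.001]
force: [-6.7, -4.0, 7.6]
finger_gap: 0.0191
```

```bash
python3 m.py
```

```text
t25.35 mm 2.0 n375 piv [ 0.5495 -0.055 ] | th -51.1 r 40.3 yaw -127.4 F rad -1.1 tan -7.7 z 7.6 zpos 0.1124 gap 0.019
```

>>> play_rows([
  [18, [-1.7, -0.2, 0], 0.5],
  [18, [-1.7, -0.2, 0], 1.0],
  [18, [-1.8, -0.1, 0], 1.0],
  [18, [-1.7, 0.1, 0], 0.5],
])

```text
time_s: 25.8
eef_pos: [0.5713, 0.0455, 0.1124]
ee_rot: [-0.002, -0.419, 0.908, -0.001]
force: [-5.9, -4.5, 6.8]
finger_gap: 0.019
```

```bash
python3 m.py
```

```text
t25.80 mm 1.992 n381 piv [ 0.549 -0.055] | th -41.2 r 40.2 yaw -130.4 F rad -1.4 tan -7.3 z 6.8 zpos 0.1124 gap 0.019
```

>>> play_rows([
  [18, [-1.8, 0.1, 0], 1.0],
  [18, [-1.7, 0.2, 0], 1.0],
  [18, [-1.7, 0.4, 0], 0.5],
  [18, [-1.7, 0.4, 0], 1.0],
])

```text
time_s: 26.25
eef_pos: [0.5753, 0.0511, 0.1124]
ee_rot: [-0.002, -0.391, 0.92, -0.001]
force: [-4.9, -6.4, 6.6]
finger_gap: 0.0191
```

```bash
python3 m.py
```

```text
t26.25 mm 1.98 n391 piv [ 0.5491 -0.055 ] | th -31.3 r 40.2 yaw -134.0 F rad -0.9 tan -8.0 z 6.6 zpos 0.1124 gap 0.019
```

>>> play_rows([
  [18, [-1.7, 0.5, 0], 1.0],
  [18, [-1.6, 0.7, 0], 0.5],
  [18, [-1.6, 0.7, 0], 1.0],
  [18, [-1.5, 0.8, 0], 1.0],
])

```text
time_s: 26.7
eef_pos: [0.5783, 0.0573, 0.1124]
ee_rot: [-0.002, -0.363, 0.932, -0.002]
force: [-4.3, -7.4, 6.5]
finger_gap: 0.0186
```

```bash
python3 m.py
```

```text
t26.70 mm 1.973 n401 piv [ 0.5491 -0.055 ] | th -21.5 r 40.1 yaw -137.5 F rad -1.3 tan -8.5 z 6.5 zpos 0.1124 gap 0.019
```

>>> play_rows([
  [18, [-1.5, 0.9, 0], 0.5],
  [18, [-1.5, 1.0, 0], 1.0],
  [18, [-1.3, 1.0, 0], 1.0],
  [18, [-1.4, 1.2, 0], 0.5],
])

```text
time_s: 27.15
eef_pos: [0.5802, 0.064, 0.1124]
ee_rot: [-0.001, -0.338, 0.941, -0.002]
force: [-3.8, -6.7, 3.9]
finger_gap: 0.0189
```

```bash
python3 m.py
```

```text
t27.15 mm 1.966 n412 piv [ 0.5494 -0.055 ] | th -11.6 r 40.0 yaw -140.5 F rad -2.4 tan -7.3 z 3.9 zpos 0.1124 gap 0.019
```

>>> play_rows([
  [18, [-1.2, 1.2, 0], 1.0],
  [18, [-1.2, 1.3, 0], 1.0],
  [18, [-1.1, 1.4, 0], 0.5],
  [18, [-1.0, 1.4, 0], 0],
])

```text
time_s: 27.6
eef_pos: [0.5809, 0.0708, 0.1124]
ee_rot: [-0.001, -0.318, 0.948, -0.002]
force: [-1.3, -7.5, 4.0]
finger_gap: 0.0188
```

```bash
python3 m.py
```

```text
t27.60 mm 1.963 n418 piv [ 0.5493 -0.055 ] | th -1.8 r 40.0 yaw -143.0 F rad -1.1 tan -7.5 z 4.0 zpos 0.1124 gap 0.019
```

>>> play_rows([
  [18, [-0.9, 1.4, 0], 0],
  [18, [-0.9, 1.5, 0], 0],
  [18, [-0.9, 1.6, 0], 0],
  [18, [-0.7, 1.5, 0], -0.5],
])

```text
time_s: 28.05
eef_pos: [0.5806, 0.0775, 0.1125]
ee_rot: [-0.001, -0.322, 0.947, -0.003]
force: [-0.7, -7.8, 3.2]
finger_gap: 0.019
```

```bash
python3 m.py
```

```text
t28.05 mm 1.957 n430 piv [ 0.5493 -0.055 ] | th 8.0 r 39.9 yaw -142.4 F rad -1.7 tan -7.7 z 3.2 zpos 0.1125 gap 0.019
```

>>> play_rows([
  [18, [-0.7, 1.6, 0], 0],
  [18, [-0.7, 1.7, 0], 0],
  [18, [-0.5, 1.6, 0], 0],
  [18, [-0.5, 1.7, 0], 0],
])

```text
time_s: 28.5
eef_pos: [0.579, 0.0842, 0.1125]
ee_rot: [-0.0, -0.322, 0.947, -0.003]
force: [1.4, -8.8, 2.2]
finger_gap: 0.0191
```

```bash
python3 m.py
```

```text
t28.50 mm 1.953 n437 piv [ 0.5491 -0.055 ] | th 17.8 r 39.9 yaw -142.5 F rad -1.3 tan -8.8 z 2.2 zpos 0.1125 gap 0.019
```

>>> play_rows([
  [18, [-0.4, 1.7, 0], -0.5],
  [18, [-0.4, 1.7, 0], 0],
  [18, [-0.3, 1.7, 0], 0],
  [18, [-0.2, 1.8, 0], 0],
])

```text
time_s: 28.95
eef_pos: [0.5763, 0.0905, 0.1125]
ee_rot: [0.0, -0.326, 0.945, -0.003]
force: [2.8, -7.5, 1.0]
finger_gap: 0.0192
```

```bash
python3 m.py
```

```text
t28.95 mm 1.955 n439 piv [ 0.5492 -0.055 ] | th 27.7 r 39.8 yaw -142.0 F rad -1.0 tan -8.0 z 1.0 zpos 0.1125 gap 0.019
```

>>> play_rows([
  [18, [-0.1, 1.7, 0], 0],
  [18, [0, 1.7, 0], 0],
  [18, [0, 1.8, 0], -0.5],
  [18, [0.1, 1.7, 0], 0],
])

```text
time_s: 29.4
eef_pos: [0.5726, 0.0961, 0.1125]
ee_rot: [0.001, -0.33, 0.944, -0.003]
force: [4.6, -7.3, -0.9]
finger_gap: 0.0192
```

```bash
python3 m.py
```

```text
t29.40 mm 1.958 n438 piv [ 0.5491 -0.055 ] | th 37.4 r 39.8 yaw -141.4 F rad -0.8 tan -8.5 z -0.9 zpos 0.1125 gap 0.019
```

>>> play_rows([
  [18, [0.1, 1.8, 0], 0],
  [18, [0.3, 1.7, 0], 0],
  [18, [0.3, 1.7, 0], 0],
  [18, [0.3, 1.7, 0], 0],
])

```text
time_s: 29.85
eef_pos: [0.568, 0.1012, 0.1125]
ee_rot: [0.002, -0.33, 0.944, -0.003]
force: [5.0, -6.1, -2.0]
finger_gap: 0.0191
```

```bash
python3 m.py
```

```text
t29.85 mm 1.962 n433 piv [ 0.5493 -0.0549] | th 47.2 r 39.8 yaw -141.4 F rad -1.1 tan -7.8 z -2.0 zpos 0.1125 gap 0.019
```

>>> play_rows([
  [18, [0.5, 1.7, 0], -0.5],
  [18, [0.5, 1.7, 0], 0],
  [18, [0.6, 1.6, 0], -0.5],
  [18, [0.7, 1.6, 0], -0.5],
])

```text
time_s: 30.3
eef_pos: [0.5626, 0.1054, 0.1125]
ee_rot: [0.002, -0.343, 0.939, -0.002]
force: [7.5, -4.2, -2.6]
finger_gap: 0.019
```

```bash
python3 m.py
```

```text
t30.30 mm 1.971 n434 piv [ 0.5489 -0.0549] | th 57.1 r 39.7 yaw -139.9 F rad 0.6 tan -8.5 z -2.6 zpos 0.1125 gap 0.019
```

The whole rim is scanned. There are two raised places: about 3.8 mm at th≈102° and about 5.6 mm at th≈-125°. I'll turn on counter-clockwise to the second.

```bash
python3 plan.py 62.6 3.2 10 5 -139.9; python3 - <<'E'
import numpy as np
from scipy.optimize import curve_fit
th=np.array([-150,-141.7,-132.4,-121.7,-110.4,-100.8]);m=np.array([2.057,2.957,4.934,5.338,3.578,2.044])
f=lambda x,c,h,w:2.04+h*np.where(abs(x-c)<w,.5*(1+np.cos(np.pi*np.clip((x-c)/w,-1,1))),0)
print(curve_fit(f,th,m,[-125,3.5,22])[0])
th=np.array([78,86.5,96.7,107.5,118.4,128.8]);m=np.array([2,2.626,3.509,3.6,2.771,2.044])
print(curve_fit(f,th,m,[102,2,22])[0])
E
```

```text
to 95 yaw -131.9 [[18, [0.9, 2.0, 0], -1.0], [18, [1.0, 2.0, 0], -0.5], [18, [1.1, 2.0, 0], -1.0], [18, [1.1, 1.9, 0], -1.0], [18, [1.3, 1.9, 0], -0.5], [18, [1.3, 1.8, 0], -1.0], [18, [1.4, 1.7, 0], -0.5], [18, [1.4, 1.7, 0], -1.0], [18, [1.6, 1.6, 0], -1.0], [18, [1.6, 1.6, 0], -0.5]]
to 127 yaw -123.4 [[18, [1.6, 1.5, 0], -1.0], [18, [1.7, 1.4, 0], -1.0], [18, [1.8, 1.4, 0], -0.5], [18, [1.8, 1.3, 0], -1.0], [18, [1.9, 1.2, 0], -1.0], [18, [2.0, 1.1, 0], -0.5], [18, [1.9, 1.0, 0], -1.0], [18, [2.0, 1.0, 0], -1.0], [18, [2.1, 0.9, 0], -1.0], [18, [2.1, 0.8, 0], -0.5]]
to 159 yaw -114.9 [[18, [2.1, 0.7, 0], -1.0], [18, [2.1, 0.6, 0], -1.0], [18, [2.2, 0.6, 0], -0.5], [18, [2.2, 0.4, 0], -1.0], [18, [2.2, 0.3, 0], -1.0], [18, [2.2, 0.3, 0], -1.0], [18, [2.3, 0.2, 0], -0.5], [18, [2.2, 0.1, 0], -1.0], [18, [2.2, -0.0, 0], -1.0], [18, [2.3, -0.1, 0], -0.5]]
to 191 yaw -109.4 [[18, [2.2, -0.2, 0], -1.0], [18, [2.2, -0.3, 0], -1.0], [18, [2.2, -0.4, 0], -1.0], [18, [2.2, -0.4, 0], -0.5], [18, [2.1, -0.6, 0], -1.0], [18, [2.2, -0.6, 0], -1.0], [18, [2.1, -0.7, 0], -0.5], [18, [2.1, -0.9, 0], 0.5], [18, [2.0, -0.9, 0], -0.0], [18, [2.0, -1.1, 0], -0.0]]
to 223 yaw -110.9 [[18, [1.9, -1.1, 0], -0.0], [18, [1.8, -1.3, 0], 0.5], [18, [1.8, -1.4, 0], -0.0], [18, [1.6, -1.5, 0], -0.0], [18, [1.6, -1.6, 0], 0.5], [18, [1.5, -1.6, 0], -0.0], [18, [1.4, -1.8, 0], -0.0], [18, [1.2, -1.8, 0], -0.0], [18, [1.2, -1.9, 0], 0.5], [18, [1.1, -2.0, 0], -0.0]]
[-124.77704074    3.49131475   26.2104918 ]
[103.2248193    1.68025014  27.63043154]
```

>>> play_rows([
  [18, [0.9, 2.0, 0], -1.0],
  [18, [1.0, 2.0, 0], -0.5],
  [18, [1.1, 2.0, 0], -1.0],
  [18, [1.1, 1.9, 0], -1.0],
  [18, [1.3, 1.9, 0], -0.5],
  [18, [1.3, 1.8, 0], -1.0],
  [18, [1.4, 1.7, 0], -0.5],
  [18, [1.4, 1.7, 0], -1.0],
  [18, [1.6, 1.6, 0], -1.0],
  [18, [1.6, 1.6, 0], -0.5],
])

```text
time_s: 31.35
eef_pos: [0.5421, 0.1116, 0.1126]
ee_rot: [0.004, -0.408, 0.913, -0.001]
force: [9.7, 2.6, -6.4]
finger_gap: 0.019
```

>>> play_rows([
  [18, [1.6, 1.5, 0], -1.0],
  [18, [1.7, 1.4, 0], -1.0],
  [18, [1.8, 1.4, 0], -0.5],
  [18, [1.8, 1.3, 0], -1.0],
  [18, [1.9, 1.2, 0], -1.0],
  [18, [2.0, 1.1, 0], -0.5],
  [18, [1.9, 1.0, 0], -1.0],
  [18, [2.0, 1.0, 0], -1.0],
  [18, [2.1, 0.9, 0], -1.0],
  [18, [2.1, 0.8, 0], -0.5],
])

```text
time_s: 32.35
eef_pos: [0.5195, 0.1052, 0.1125]
ee_rot: [0.003, -0.475, 0.88, 0.001]
force: [4.9, 5.4, -2.1]
finger_gap: 0.0195
```

>>> play_rows([
  [18, [2.1, 0.7, 0], -1.0],
  [18, [2.1, 0.6, 0], -1.0],
  [18, [2.2, 0.6, 0], -0.5],
  [18, [2.2, 0.4, 0], -1.0],
  [18, [2.2, 0.3, 0], -1.0],
  [18, [2.2, 0.3, 0], -1.0],
  [18, [2.3, 0.2, 0], -0.5],
  [18, [2.2, 0.1, 0], -1.0],
  [18, [2.2, 0, 0], -1.0],
  [18, [2.3, -0.1, 0], -0.5],
])

```text
time_s: 33.35
eef_pos: [0.5048, 0.0882, 0.1125]
ee_rot: [0.002, -0.539, 0.842, 0.001]
force: [2.2, 8.8, 0.5]
finger_gap: 0.0195
```

>>> play_rows([
  [18, [2.2, -0.2, 0], -1.0],
  [18, [2.2, -0.3, 0], -1.0],
  [18, [2.2, -0.4, 0], -1.0],
  [18, [2.2, -0.4, 0], -0.5],
  [18, [2.1, -0.6, 0], -1.0],
  [18, [2.2, -0.6, 0], -1.0],
  [18, [2.1, -0.7, 0], -0.5],
  [18, [2.1, -0.9, 0], 0.5],
  [18, [2.0, -0.9, 0], 0],
  [18, [2.0, -1.1, 0], 0],
])

```text
time_s: 34.35
eef_pos: [0.5015, 0.0662, 0.1124]
ee_rot: [0.001, -0.579, 0.815, 0.002]
force: [-1.5, 7.6, 4.7]
finger_gap: 0.019
```

>>> play_rows([
  [18, [1.9, -1.1, 0], 0],
  [18, [1.8, -1.3, 0], 0.5],
  [18, [1.8, -1.4, 0], 0],
  [18, [1.6, -1.5, 0], 0],
  [18, [1.6, -1.6, 0], 0.5],
  [18, [1.5, -1.6, 0], 0],
  [18, [1.4, -1.8, 0], 0],
  [18, [1.2, -1.8, 0], 0],
  [18, [1.2, -1.9, 0], 0.5],
  [18, [1.1, -2.0, 0], 0],
])

```text
time_s: 35.35
eef_pos: [0.5095, 0.047, 0.1123]
ee_rot: [0.0, -0.568, 0.823, 0.003]
force: [-7.2, 10.2, 10.0]
finger_gap: 0.0194
```

```bash
python3 m.py; python3 plan.py 222.6 1 4 5 -110.9
```

```text
t35.35 mm 2.982 n362 piv [ 0.5492 -0.0552] | th -141.6 r 40.2 yaw -110.7 F rad -0.7 tan -12.5 z 10.0 zpos 0.1123 gap 0.019
to 227 yaw -110.9 [[18, [0.3, -0.6, 0], -0.0], [18, [0.3, -0.7, 0], -0.0], [18, [0.3, -0.6, 0], -0.0], [18, [0.3, -0.6, 0], -0.0]]
to 231 yaw -111.4 [[18, [0.2, -0.7, 0], -0.0], [18, [0.3, -0.6, 0], 0.5], [18, [0.2, -0.7, 0], -0.0], [18, [0.2, -0.7, 0], -0.0]]
to 235 yaw -111.4 [[18, [0.2, -0.6, 0], -0.0], [18, [0.2, -0.7, 0], -0.0], [18, [0.2, -0.7, 0], -0.0], [18, [0.2, -0.6, 0], -0.0]]
to 239 yaw -111.4 [[18, [0.2, -0.7, 0], -0.0], [18, [0.1, -0.7, 0], -0.0], [18, [0.1, -0.7, 0], -0.0], [18, [0.2, -0.7, 0], -0.0]]
to 243 yaw -111.9 [[18, [0.1, -0.7, 0], -0.0], [18, [0.1, -0.7, 0], 0.5], [18, [0.1, -0.6, 0], -0.0], [18, [0.1, -0.7, 0], -0.0]]
```

>>> play_rows([
  [18, [0.6, -1.3, 0], 0],
  [18, [0.6, -1.2, 0], 0],
  [18, [0.5, -1.3, 0], 0],
  [18, [0.4, -1.4, 0], 0],
  [18, [0, 0, 0], 0],
])

```text
time_s: 35.9
eef_pos: [0.5133, 0.0427, 0.1123]
ee_rot: [-0.0, -0.568, 0.823, 0.003]
force: [-7.0, 7.5, 8.9]
finger_gap: 0.0192
```

```bash
python3 m.py
```

```text
t35.90 mm 4.793 n383 piv [ 0.5494 -0.0547] | th -133.4 r 40.3 yaw -110.7 F rad -0.7 tan -10.3 z 8.9 zpos 0.1123 gap 0.019
```

>>> play_rows([
  [18, [0.2, -0.6, 0], 0],
  [18, [0.2, -0.7, 0], 0],
  [18, [0.2, -0.7, 0], 0],
  [18, [0.2, -0.6, 0], 0],
  [18, [0, 0, 0], 0],
])

```text
time_s: 36.45
eef_pos: [0.5153, 0.0409, 0.1123]
ee_rot: [-0.001, -0.568, 0.823, 0.003]
force: [-7.0, 6.3, 9.8]
finger_gap: 0.0188
```

```bash
python3 m.py
```

```text
t36.45 mm 5.235 n377 piv [ 0.5494 -0.0548] | th -129.5 r 40.3 yaw -110.8 F rad -0.4 tan -9.3 z 9.8 zpos 0.1123 gap 0.019
```

>>> play_rows([
  [18, [0.2, -0.7, 0], 0],
  [18, [0.1, -0.7, 0], 0],
  [18, [0, 0, 0], 0],
])

```text
time_s: 36.8
eef_pos: [0.5164, 0.04, 0.1123]
ee_rot: [-0.001, -0.568, 0.823, 0.003]
force: [-8.1, 6.8, 11.0]
finger_gap: 0.0193
```

```bash
python3 m.py
```

```text
t36.80 mm 5.364 n372 piv [ 0.5496 -0.0548] | th -127.5 r 40.3 yaw -110.8 F rad -0.4 tan -10.5 z 11.0 zpos 0.1123 gap 0.019
```

>>> play_rows([
  [18, [0.1, -0.7, 0], 0],
  [18, [0, 0, 0], 0],
])

```text
time_s: 37.05
eef_pos: [0.5171, 0.0395, 0.1123]
ee_rot: [-0.001, -0.568, 0.823, 0.003]
force: [-8.0, 5.9, 9.4]
finger_gap: 0.0189
```

```bash
python3 m.py
```

```text
t37.05 mm 5.403 n370 piv [ 0.5495 -0.0548] | th -126.4 r 40.3 yaw -110.8 F rad -0.0 tan -9.9 z 9.4 zpos 0.1123 gap 0.019
```

>>> play_rows([
  [18, [0.1, -0.7, 0], 0],
  [18, [0, 0, 0], 0],
])

```text
time_s: 37.3
eef_pos: [0.5178, 0.039, 0.1123]
ee_rot: [-0.001, -0.568, 0.823, 0.002]
force: [-7.2, 3.9, 10.6]
finger_gap: 0.0193
```

```bash
python3 m.py
```

```text
t37.30 mm 5.423 n366 piv [ 0.5496 -0.0548] | th -125.2 r 40.3 yaw -110.8 F rad 1.0 tan -8.1 z 10.6 zpos 0.1123 gap 0.019
```

>>> play_rows([
  [18, [0.1, -0.7, 0], 0],
  [18, [0, 0, 0], 0],
])

```text
time_s: 37.55
eef_pos: [0.5184, 0.0386, 0.1123]
ee_rot: [-0.001, -0.568, 0.823, 0.002]
force: [-7.8, 4.7, 9.6]
finger_gap: 0.0193
```

```bash
python3 m.py
```

```text
t37.55 mm 5.417 n374 piv [ 0.5495 -0.0549] | th -124.0 r 40.3 yaw -110.8 F rad 0.4 tan -9.1 z 9.6 zpos 0.1123 gap 0.019
```

>>> play_rows([
  [18, [0.1, -0.7, 0], 0],
  [18, [0, 0, 0], 0],
])

```text
time_s: 37.8
eef_pos: [0.5191, 0.0381, 0.1123]
ee_rot: [-0.001, -0.568, 0.823, 0.002]
force: [-6.9, 4.6, 8.6]
finger_gap: 0.0188
```

```bash
python3 m.py
```

```text
t37.80 mm 5.388 n367 piv [ 0.5495 -0.0549] | th -122.9 r 40.3 yaw -110.8 F rad -0.1 tan -8.2 z 8.6 zpos 0.1123 gap 0.019
```

The crest is at th≈-124.8° with a reading of 5.42. I'm about 2° past it with the arm loaded, so I'll come back over it and then unload.

>>> play_rows([
  [18, [-0.1, 0.7, 0], 0],
  [18, [-0.1, 0.7, 0], 0],
  [18, [-0.1, 0.7, 0], 0],
  [18, [-0.1, 0.7, 0], 0],
  [18, [-0.1, 0.7, 0], 0],
  [18, [-0.2, 0.7, 0], 0],
  [18, [0, 0, 0], 0],
])

```text
time_s: 38.55
eef_pos: [0.5189, 0.0383, 0.1125]
ee_rot: [0.0, -0.567, 0.824, -0.001]
force: [1.6, -2.3, 1.2]
finger_gap: 0.019
```

```bash
python3 m.py
```

```text
t38.55 mm 5.339 n366 piv [ 0.5494 -0.0549] | th -123.3 r 40.3 yaw -110.9 F rad 1.1 tan 2.5 z 1.2 zpos 0.1125 gap 0.019
```

>>> play_rows([
  [18, [-0.2, 0.7, 0], 0],
  [18, [-0.2, 0.7, 0], 0],
  [18, [0, 0, 0], 0],
])

```text
time_s: 38.9
eef_pos: [0.5187, 0.0385, 0.1125]
ee_rot: [0.001, -0.567, 0.824, -0.002]
force: [5.5, -4.5, -1.3]
finger_gap: 0.0191
```

```bash
python3 m.py
```

```text
t38.90 mm 5.32 n367 piv [ 0.5493 -0.055 ] | th -123.7 r 40.2 yaw -110.9 F rad 0.7 tan 7.1 z -1.3 zpos 0.1125 gap 0.019
```

>>> play_rows([
  [18, [-0.2, 0.7, 0], 0],
  [18, [0, 0, 0], 0],
])

```text
time_s: 39.15
eef_pos: [0.5186, 0.0386, 0.1125]
ee_rot: [0.001, -0.567, 0.824, -0.002]
force: [6.1, -6.5, -2.7]
finger_gap: 0.0188
```

```bash
python3 m.py
```

```text
t39.15 mm 5.314 n371 piv [ 0.5492 -0.055 ] | th -123.8 r 40.2 yaw -110.9 F rad 1.9 tan 8.7 z -2.7 zpos 0.1125 gap 0.019
```

>>> play_rows([
  [18, [-0.2, 0.7, 0], 0],
  [18, [0, 0, 0], 0],
])

```text
time_s: 39.4
eef_pos: [0.518, 0.039, 0.1125]
ee_rot: [0.001, -0.567, 0.824, -0.002]
force: [7.2, -5.9, -2.5]
finger_gap: 0.0191
```

```bash
python3 m.py
```

```text
t39.40 mm 5.34 n369 piv [ 0.5492 -0.055 ] | th -124.8 r 40.2 yaw -111.0 F rad 0.8 tan 9.3 z -2.5 zpos 0.1125 gap 0.019
```

>>> play_rows([
  [18, [-0.2, 0.7, 0], 0],
  [18, [0, 0, 0], 0],
])

```text
time_s: 39.65
eef_pos: [0.5173, 0.0395, 0.1125]
ee_rot: [0.001, -0.567, 0.824, -0.002]
force: [6.4, -5.5, -2.0]
finger_gap: 0.0187
```

```bash
python3 m.py
```

```text
t39.65 mm 5.35 n375 piv [ 0.5491 -0.0551] | th -126.0 r 40.2 yaw -111.0 F rad 0.7 tan 8.4 z -2.0 zpos 0.1125 gap 0.019
```

>>> play_rows([
  [18, [-0.2, 0.7, 0], 0],
  [18, [0, 0, 0], 0],
])

```text
time_s: 39.9
eef_pos: [0.5167, 0.0399, 0.1125]
ee_rot: [0.001, -0.567, 0.824, -0.002]
force: [5.4, -5.9, -2.0]
finger_gap: 0.0188
```

```bash
python3 m.py
```

```text
t39.90 mm 5.337 n366 piv [ 0.5491 -0.0551] | th -127.1 r 40.2 yaw -111.0 F rad 1.5 tan 7.9 z -2.0 zpos 0.1125 gap 0.019
```

>>> play_rows([
  [18, [-0.2, 0.7, 0], 0],
  [18, [0, 0, 0], 0],
])

```text
time_s: 40.15
eef_pos: [0.5161, 0.0404, 0.1125]
ee_rot: [0.001, -0.567, 0.824, -0.002]
force: [6.7, -5.6, -1.8]
finger_gap: 0.0187
```

```bash
python3 m.py
```

```text
t40.15 mm 5.301 n379 piv [ 0.5491 -0.055 ] | th -128.2 r 40.2 yaw -110.9 F rad 0.2 tan 8.7 z -1.8 zpos 0.1125 gap 0.019
```

>>> play_rows([
  [18, [-0.2, 0.7, 0], 0],
  [18, [0, 0, 0], 0],
])

```text
time_s: 40.4
eef_pos: [0.5153, 0.041, 0.1125]
ee_rot: [0.001, -0.567, 0.824, -0.002]
force: [5.2, -4.3, -1.0]
finger_gap: 0.0189
```

```bash
python3 m.py
```

```text
t40.40 mm 5.214 n381 piv [ 0.5492 -0.055 ] | th -129.7 r 40.2 yaw -110.9 F rad -0.0 tan 6.7 z -1.0 zpos 0.1125 gap 0.019
```

Peaks of both approach directions agree: th≈-124.9 forward and ≈-125.9 backward, so about 1° of give. The last approach goes forward, then I unload.

>>> play_rows([
  [18, [0.2, -0.7, 0], 0],
  [18, [0.2, -0.7, 0], 0],
  [18, [0.2, -0.7, 0], 0],
  [18, [0.2, -0.7, 0], 0],
  [18, [0.2, -0.7, 0], 0],
  [18, [0.2, -0.7, 0], 0],
  [18, [0.2, -0.7, 0], 0],
  [18, [0.2, -0.7, 0], 0],
  [18, [0.1, -0.7, 0], 0],
])

```text
time_s: 41.35
eef_pos: [0.5157, 0.0406, 0.1123]
ee_rot: [-0.001, -0.568, 0.823, 0.003]
force: [-6.2, 6.5, 11.3]
finger_gap: 0.0188
```

```bash
python3 m.py
```

```text
t41.35 mm 5.281 n381 piv [ 0.5493 -0.0549] | th -128.9 r 40.3 yaw -110.8 F rad -1.2 tan -8.9 z 11.3 zpos 0.1123 gap 0.019
```

Needs about 3.7° more.

>>> play_rows([
  [18, [0.1, -0.7, 0], 0],
  [18, [0.1, -0.7, 0], 0],
  [18, [0.1, -0.7, 0], 0],
])

```text
time_s: 41.7
eef_pos: [0.5167, 0.0399, 0.1123]
ee_rot: [-0.001, -0.568, 0.823, 0.004]
force: [-8.0, 5.5, 12.3]
finger_gap: 0.0189
```

```bash
python3 m.py
```

```text
t41.70 mm 5.375 n377 piv [ 0.5495 -0.0548] | th -127.2 r 40.3 yaw -110.8 F rad 0.5 tan -9.7 z 12.3 zpos 0.1123 gap 0.019
```

>>> play_rows([
  [18, [0.1, -0.7, 0], 0],
  [18, [0, 0, 0], 0],
  [18, [0, 0, 0], 0],
])

```text
time_s: 42.05
eef_pos: [0.5177, 0.0391, 0.1123]
ee_rot: [-0.001, -0.568, 0.823, 0.003]
force: [-7.1, 4.3, 11.2]
finger_gap: 0.0189
```

```bash
python3 m.py
```

```text
t42.05 mm 5.425 n372 piv [ 0.5495 -0.0548] | th -125.2 r 40.3 yaw -110.8 F rad 0.6 tan -8.3 z 11.2 zpos 0.1123 gap 0.019
```

Right at the crest. Now I unload.

>>> play_rows([
  [18, [-0.3, 1.3, 0], 0],
  [18, [-0.3, 1.3, 0], 0],
  [18, [0, 0, 0], 0],
])

```text
time_s: 42.4
eef_pos: [0.5176, 0.0392, 0.1124]
ee_rot: [-0.001, -0.568, 0.823, 0.001]
force: [-1.1, -1.6, 6.0]
finger_gap: 0.0192
```

```bash
python3 m.py
```

```text
t42.40 mm 5.398 n370 piv [ 0.5494 -0.0548] | th -125.5 r 40.3 yaw -110.8 F rad 2.0 tan 0.0 z 6.0 zpos 0.1124 gap 0.019
```

>>> play_rows([
  [24, [0, 0, 0], 0],
  [32, [0, 0, 0], 0],
  [50, [0, 0, 0], 0],
  [50, [0, 0, 0], 0],
  [50, [0, 0, 0], 0],
])

```text
time_s: 42.95
eef_pos: [0.5187, 0.0387, 0.1121]
ee_rot: [-0.0, -0.567, 0.824, 0.0]
force: [-0.0, -0.1, -0.8]
finger_gap: 0.0501
```

```bash
python3 m.py
```

```text
t42.95 mm 5.394 n369 piv [ 0.5496 -0.0548] | th -123.8 r 40.1 yaw -110.9 F rad 0.1 tan 0.0 z -0.8 zpos 0.1121 gap 0.050
```

>>> play_rows([
  [50, [0, 0, -10], 0],
  [50, [0, 0, -20], 0],
  [50, [0, 0, -40], 0],
  [50, [0, 0, -40], 0],
  [50, [0, 0, 0], 0],
  [50, [0, 0, 0], 0],
])

```text
time_s: 43.6
eef_pos: [0.5197, 0.0386, 0.2241]
ee_rot: [0.001, -0.567, 0.824, -0.001]
force: [-0.3, 0.2, 0.0]
finger_gap: 0.0503
```

```bash
python3 m.py; python3 b.py 9; ls -t pics | head -3
```

```text
t43.60 mm 5.381 n78 piv [ 0.5507 -0.0539] | th -122.5 r 39.6 yaw -110.9 F rad 0.1 tan -0.4 z 0.0 zpos 0.2241 gap 0.050
43.65 [0.5188 0.0387 0.2226] -110.88282448336562 [ 7.e-04  0.e+00 -1.e+00] [0.05506414 0.24525071 0.08148711] 0.050405300454930274
spindle 0.73 [459.3 444.1] [0.468  0.2626 0.119 ]
spindle 0.71 [303.1 286.6] [0.5418 0.0713 0.119 ]
crank_knob 0.7 [317.2 235.1] [0.5172 0.0369 0.119 ]
slide_post 0.56 [196.   47.3] [ 0.5534 -0.1178  0.078 ]
slide_post 0.54 [316.9 237.3] [0.5223 0.0497 0.078 ]
dial_face 0.81 [237.4 128.3] [ 0.5485 -0.0552  0.079 ]
stand 0.67 [273.3 164.5] [ 0.5444 -0.017   0.    ]
stand 0.54 [318.9 236.5] [0.528  0.0713 0.    ]
tip_jar 0.58 [169.8 149.8] [ 0.6293 -0.0658  0.018 ]
indicator 0.53 [269.9 196.3] [0.5478 0.0041 0.068 ]
wrist9.png
r04360.png
r04295.png
```

View pics/wrist9.png

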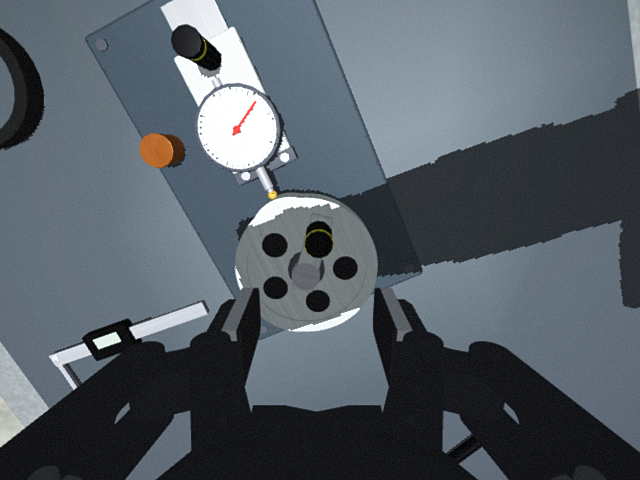

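The picture shows the wheel released with the knob at (318,237) and the gripper clear. The needle points up-right at (255,102), which reads about 5.4 mm and is unchanged since letting go. The stand, jar and dial are where they were. I'm handing the job in.

```bash
python3 -c "
from bench import ticket; print(ticket.job_done())"
```

```text
the job is handed in; nothing more can be done
None
```

The dial indicator is home against its stop and the wheel is standing with its highest spot under the tip. I handed the job in at about 43.7 s with the gripper open and clear.

- **Indicator:** I pushed the post until the carriage stopped moving while the force kept rising. It took about 15 N, below the roughly 20 N that would slide the stand. The needle then read 2.0 mm, the plain-rim value.
- **Rim:** I turned the wheel once all the way round by the crank knob, at no more than 0.1 turn a second, reading the needle about every 10°. There were two raised places, reading about 3.7 mm and 5.4 mm. The higher one passes under the tip with the crank about 125° clockwise from world +x, seen from above.
- **Final position:** I went over the higher crest from both directions, took the load off the arm, then let go. The needle read 5.40 mm before release, 5.39 mm after and 5.38 mm from above, where only part of it was picked up. The dial, jar and stand were where they had been, to within a few mm.

**Disagreement:** the two passes over the crest peaked at 5.42 mm and 5.35 mm, with the gripper about 1° apart. Plain-rim readings also drifted between 1.95 and 2.06 mm as the camera moved. I put that down to give in the grip and camera error, so the crest position is good to about 1°.

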